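# Sweep the spice ledge clear and stock it with jars

## Robot

A 6-joint arm with a two-finger parallel gripper is mounted at the origin on the work surface. World frame = base frame: x ahead of the robot, y to its left, z up, the work surface at z = 0. Lengths are in m, angles in degrees, forces in N, time in s.
With the tool pointing down it reaches from about 0.425 to 1.125 m from the base axis. Payload 14.9 kg.
Tool frame: the origin (TCP) lies on the centre line of the jaws, within the pads' length; the fingertips stand 11 mm ahead of it and the grasp point (between the pads) lies 8 mm behind it; x points along the fingers, y is the direction in which the jaws open and shut, and the axes are right-handed (so a half turn about x gives the same grasp; the last joint's range is limited). The gripper opens to 91 mm and grips with 3 to 60 N. Pads are 32 mm wide; open, the fingers measure 118 mm over their backs; the gripper's body (76 mm by 178 mm) begins 60 mm behind the grasp point.
Start: joints at [70.285, 21.709, 99.362, -0, 58.929, -1.908], TCP at [0.214, 0.666, 0.225] pointing down, gripper open.
Joint ranges: [-158.91, 158.91], [-42.39, 125.64], [0.06, 152.35], [-60.88, 240.88], [17.5, 164.5], [-176.32, 176.32]. Speed limits (degrees/s): [108.29, 108.29, 136.94, 180, 180, 180].

## Interface

Orientations are given as [roll, pitch, yaw] about the fixed x, y, z axes, in that order (R = Rz(yaw) Ry(pitch) Rx(roll)).
In Python, from station import ctrl gives the robot as it stands.
- The arm moves only by the shell command python3 -m creep 'ROWS' [FORCE]. ROWS is JSON, a list that holds one entry, the list of rows, each a list of 5 numbers: the finger opening in cm, from 0 to 9.12, then the shift along the tool's x, y, z in cm, then the turn about the tool's x in degrees. A call has 1 to 20 rows; each row is the pose to reach, as a shift and turn from the pose commanded when the call began, along the tool's axes at that moment; what a row does not reach only later rows make up. A row lasts 1/12 s, in which the tool goes at most 41.7 mm and 7.16 degrees, less where a joint would pass 70% of its speed; a pose out of reach is approached as far as the arm can. A call with a gripper value outside its range is refused whole. The fingers move at their own pace and stop on an object; FORCE is the grip in N (left out, the last holds). Time passes only in rows, so rows that repeat a pose let the fingers close. It gives the time, the measured TCP pose, the force and the opening at its end, in the units of the state.
- ctrl.sense(): the state, without advancing time (a new reading comes with each control period).
- ctrl.grab_frame(name): name is "scene" or "top" or "wrist"; returns (picture, depth): 480x640x3 uint8, red, green, blue; 480x640 float32, m along the optical axis (not along the pixel's ray), 0 where there is no reading.
- ctrl.camera_model(name): a dict with "intrinsics" (3x3 intrinsics, pixels), "xyz" and "orientation" of the camera in the world; the wrist camera has in their place "tool_from_camera" (4x4, takes a point from camera to tool coordinates, whose origin is the TCP and whose axes are the tool frame's). Camera axes: x right, y up, looking along -z (the intrinsics and any distortion apply to the point x, -y, -z); pixel columns grow to the right and rows downward; lengths in m; the calibration is good to about 2 mm. A picture is of the moment at which its call begins: read the wrist's pose just before it. camera_model takes no time and is no camera call.
- ctrl.close_job(): hands the job in, once; it reports no verdict.
The state is a dict: "clock": time; "joints": joint angles; "joint_vel": joint speeds; "joint_torque": joint torques, N m; "tcp_pos": TCP position; "tool_rot": TCP orientation; "force": force on the tool from outside, world axes, zero at the start; "moment": the same for the moment, N m; "width": finger opening in m.
Only numpy, scipy, OpenCV 4.12 (cv2) and the standard library are available. Lean on these libraries where they do the work, as an engineer would, in place of code of your own. Each camera call takes 0.05 s, during which the arm holds its last target. There are 200 camera calls.

## Task

Clear the cinnamon bark off the raised spice ledge: with the scraper block, push the pieces along the glass and off the end into the turquoise dish below it, never touching them with the fingers while they are on the ledge (a piece that falls on the counter may be picked up by hand and put in the dish). Only when the ledge is clear, stand every hexagonal jar upright on the glass, midway between the two chrome rails and wholly on it, with about a finger's width or more of clear space between jars. Finish with all the bark in the dish and the scraper standing upright in the middle of its cork mat, and leave the terracotta pot, the honey dipper and the white shaker alone.

Things in the scene. Friction and masses are not known exactly. Their poses are not given: they have to be found in the camera images.
- rack: the fixed raised ledge: light green tiled plinth (76 x 240 mm, up to 52 mm) under a glass deck 360 mm long (own y) whose top is 60 mm above the counter; a chrome rail 5 mm thick, whose top is 68 mm above the counter, along each long side, 70 mm clear between them; both ends open, the last 60 mm of deck at each end overhanging the counter with 52 mm free below. Origin: centre of the underside, on the counter; x across the ledge, y along it, z up
- dish: turquoise ceramic dish, rectangular, 140 (own x) x 180 (own y) mm, 28 mm tall, walls and floor about 6 mm, 0.8 kg, on the counter and reaching about 55 mm under one of the ledge's two ends; which end varies; origin at the centre of its underside
- scraper_mid (a point): the scraper block standing on its foot: black rubber foot 58 (own x) x 50 (own y) x 14 mm, on it an upright beech grip 58 x 24 (own y) mm, up to 60 mm above the underside; 0.16 kg. The point is its centre, 30 mm above the underside; z up. Take the grip across its 24 mm; the foot is 58 mm wide so that it passes between the rails, and pushes with its long faces (own +y or -y)
- mat: fixed cork mat 120 x 120 mm, 4 mm thick, on which the scraper stands at the start; origin at the centre of its underside
- chip1_mid (a point): a piece of cinnamon bark, brown, 56 x 22 x 10 mm (along its own x, y, z), 15 g, lying flat, roughly lengthwise, on the glass of the ledge at the start; the point is its centre; absent if no pose is given at the start
- chip2_mid (a point): a piece of cinnamon bark, brown, 56 x 22 x 10 mm (along its own x, y, z), 15 g, lying flat, roughly lengthwise, on the glass of the ledge at the start; the point is its centre; absent if no pose is given at the start
- chip3_mid (a point): a piece of cinnamon bark, brown, 56 x 22 x 10 mm (along its own x, y, z), 15 g, lying flat, roughly lengthwise, on the glass of the ledge at the start; the point is its centre; absent if no pose is given at the start
- chip4_mid (a point): a piece of cinnamon bark, brown, 56 x 22 x 10 mm (along its own x, y, z), 15 g, lying flat, roughly lengthwise, on the glass of the ledge at the start; the point is its centre; absent if no pose is given at the start
- jar1_mid (a point): a hexagonal glass jar, red filling, gold lid, 0.2 kg, standing on the counter at the start; the point is its centre, 41 mm above its underside. Glass body 46 mm across flats (53 mm across corners), 64 mm tall; flats face its own x axis and every 60 degrees from it; above that a round lid 42 mm across and 18 mm tall; 82 mm in all; z up; absent if no pose is given at the start
- jar2_mid (a point): a hexagonal glass jar, yellow filling, gold lid, 0.2 kg, standing on the counter at the start; the point is its centre, 41 mm above its underside. Glass body 46 mm across flats (53 mm across corners), 64 mm tall; flats face its own x axis and every 60 degrees from it; above that a round lid 42 mm across and 18 mm tall; 82 mm in all; z up; absent if no pose is given at the start
- jar3_mid (a point): a hexagonal glass jar, dull green filling, gold lid, 0.2 kg, standing on the counter at the start; the point is its centre, 41 mm above its underside. Glass body 46 mm across flats (53 mm across corners), 64 mm tall; flats face its own x axis and every 60 degrees from it; above that a round lid 42 mm across and 18 mm tall; 82 mm in all; z up; absent if no pose is given at the start
- jar4_mid (a point): a hexagonal glass jar, near-black filling, gold lid, 0.2 kg, standing on the counter at the start; the point is its centre, 41 mm above its underside. Glass body 46 mm across flats (53 mm across corners), 64 mm tall; flats face its own x axis and every 60 degrees from it; above that a round lid 42 mm across and 18 mm tall; 82 mm in all; z up; absent if no pose is given at the start
- pot: bystander: round terracotta pot 72 mm across, 40 mm tall, on the counter at the ledge's other end, partly under the overhang; origin at the centre of its underside
- dipper: bystander: wooden honey dipper lying on the counter, 150 mm long (own x), 29 mm tall; origin on the counter under its handle's head end
- shaker: bystander: white ceramic shaker 48 mm across, 85 mm tall, beyond the ledge; origin at the centre of its underside

How it is judged:
By the outcome, as a careful person would: the job done as asked, in the order asked, and still so for the second after the job is handed in, with the robot touching nothing.
Of chip1, chip2, chip3, chip4 only 2 to 4 are there at a start; the rules pass over those that are not, and their reading is None.
Of jar1, jar2, jar3, jar4 only 3 to 4 are there at a start; the rules pass over those that are not, and their reading is None.
At some moment in a run one of scraper, chip1, chip2, chip3, chip4 may be knocked a few centimetres aside while the robot is not near it.
It also fails if it takes over 210 s, if anything falls off the work surface, if the arm or the gripper's body presses on something with over 40 N, if the wrist force passes 120 N, or if a joint passes its speed limit or range.

## Working session

There is one attempt and no reset: what is moved stays moved. The work goes in short steps, Python scripts to look and compute and a shell command to move; the robot and the scene stay as the last step left them, time stands still between calls to the robot, and variables do not carry over. Pictures are saved under pics/ and viewed, about 12 in all and at most 16, crops included, and the job is handed in when it is done.

```bash
ls; mkdir -p pics; cat > h.py <<'E'
import numpy as np, cv2
from scipy.spatial.transform import Rotation as R
from station import ctrl
def snap(n,f):
    s=ctrl.sense(); p,d=ctrl.grab_frame(n); cv2.imwrite(f'pics/{f}.png',p[:,:,::-1])
    m=ctrl.camera_model(n); K=np.array(m['intrinsics'])
    if n=='wrist':
        T=np.eye(4);T[:3,:3]=R.from_euler('xyz',s['tool_rot'],degrees=True).as_matrix();T[:3,3]=s['tcp_pos']
        T=T@np.array(m['tool_from_camera'])
    else:
        T=np.eye(4);o=np.array(m['orientation']);T[:3,:3]=o if o.shape==(3,3) else R.from_euler('xyz',o,degrees=True).as_matrix();T[:3,3]=m['xyz']
    np.savez(f'pics/{f}.npz',p=p,d=d,K=K,T=T); return p,d,K,T
def load(f):
    z=np.load(f'pics/{f}.npz'); return z['p'],z['d'],z['K'],z['T']
def cloud(f):
    p,d,K,T=load(f); v,u=np.mgrid[:480,:640]
    c=np.stack([(u-K[0,2])/K[0,0]*d,-(v-K[1,2])/K[1,1]*d,-d],-1)
    w=c@T[:3,:3].T+T[:3,3]; w[d==0]=np.nan; return w
def ray(f,u,v,z):  # pixel onto plane at height z
    p,d,K,T=load(f); r=T[:3,:3]@np.array([(u-K[0,2])/K[0,0],-(v-K[1,2])/K[1,1],-1]); return T[:3,3]+r*(z-T[2,3])/r[2]
E
python3 - <<'E'
from h import *
for n in('scene','top'):
    p,d,K,T=snap(n,n+'0'); print(n,K.tolist(),T.round(3).tolist(),ctrl.camera_model(n).keys())
print(ctrl.sense())
print(ctrl.camera_model('wrist'))
E
```

```text
pics
scene [[445.210781106599, 0.0, 314.0568309975632], [0.0, 445.210781106599, 243.43677694062495], [0.0, 0.0, 1.0]] [[0.078, -0.853, 0.516, 0.999], [0.997, 0.069, -0.037, -0.047], [-0.004, 0.518, 0.856, 0.769], [0.0, 0.0, 0.0, 1.0]] dict_keys(['intrinsics', 'xyz', 'orientation'])
top [[574.0344860716416, 0.0, 325.4181296903747], [0.0, 574.0344860716416, 243.53572226255557], [0.0, 0.0, 1.0]] [[-0.058, 0.972, -0.228, 0.353], [-0.998, -0.055, 0.017, 0.003], [0.004, 0.229, 0.973, 1.086], [0.0, 0.0, 0.0, 1.0]] dict_keys(['intrinsics', 'xyz', 'orientation'])
{'clock': 0.1, 'joints': array([ 7.02857673e+01,  2.17349677e+01,  9.93909391e+01,  9.08531943e-04,
        5.89295465e+01, -1.90634437e+00]), 'joint_vel': array([ 0.02364654, -0.00959762, -0.09007375, -0.02415821,  0.08141723,
       -0.02716919]), 'joint_torque': array([ 4.06559193e-03, -7.65044403e+01, -4.35293019e+01,  6.53641415e-02,
        3.99420736e-02, -1.14555255e-04]), 'tcp_pos': array([0.21394903, 0.66615147, 0.22437191]), 'tool_rot': array([ -92.70986745,   89.94454132, -110.518225  ]), 'force': array([-1.32716415, -0.33796681, -0.57012383]), 'moment': array([ 0.01607796,  0.00981717, -0.02954776]), 'width': 0.09083943770923042}
{'intrinsics': array([[333.63147043,   0.        , 319.03782252],
       [  0.        , 333.63147043, 242.9401511 ],
       [  0.        ,   0.        ,   1.        ]]), 'tool_from_camera': array([[-2.85050633e-04,  2.71399128e-01, -9.62466847e-01,
        -1.60191364e-01],
       [ 9.99999959e-01,  4.40038814e-05, -2.83758352e-04,
        -3.81839595e-04],
       [-3.46594923e-05, -9.62466888e-01, -2.71399129e-01,
        -7.68170549e-02],
       [ 0.00000000e+00,  0.00000000e+00,  0.00000000e+00,
         1.00000000e+00]])}
```

View pics/top0.png

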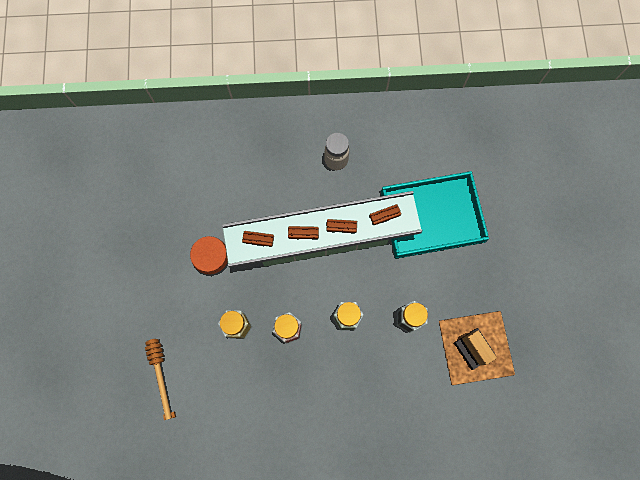

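View pics/scene0.png

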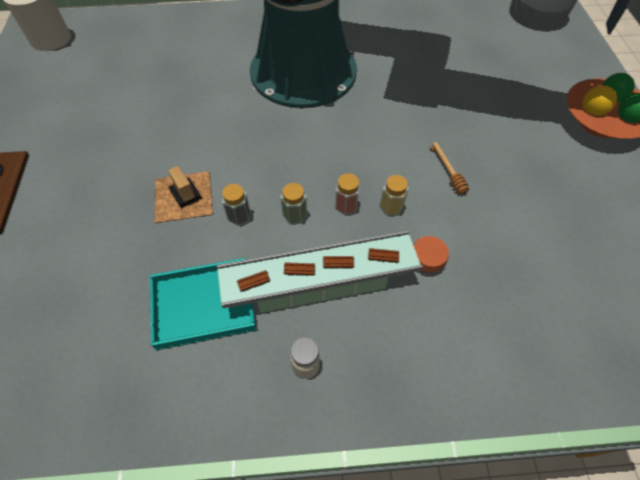

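Four pieces of bark on the ledge (top view, u 258–385, v 215–240), four jars (v≈315–327), the scraper on its mat at (477,347), the dish at the right end (y−) and the pot at the left. Now I'll measure.

```bash
python3 - <<'E'
from h import *
w=cloud('top0'); p=load('top0')[0]; hsv=cv2.cvtColor(p,cv2.COLOR_RGB2HSV).astype(int); H,S,V=hsv[...,0],hsv[...,1],hsv[...,2]
def show(name,m,zc=None):
    n,l,st,c=cv2.connectedComponentsWithStats(m.astype(np.uint8))
    for i in range(1,n):
        if st[i,4]<80: continue
        q=w[l==i]; q=q[~np.isnan(q[:,0])]
        r=cv2.minAreaRect((q[:,:2]*1000).astype(np.float32))
        print(name,'px',c[i].round(),'mean',q.mean(0).round(3),'zmed',np.median(q[:,2]).round(3),'rect c',np.round(r[0]),'size',np.round(r[1]),'ang',round(r[2],1))
z=w[...,2]; u=np.arange(640)[None]; v=np.arange(480)[:,None]; roi=(v>120)&(v<430)
show('lid',roi&(z>.076)&(z<.09)&(S>120))
show('ledge',roi&(z>.055)&(z<.075)&(u<430)&(v<280))
show('chips',roi&(S>120)&((H<12))&(z>.062)&(z<.08))
show('dish',roi&(H>80)&(H<95)&(S>150))
show('mat',(u>430)&(v>300)&roi&(z<.012)&(S>60)&(H<25))
show('grip',(u>430)&(v>300)&roi&(z>.054)&(z<.075))
show('foot',(u>430)&(v>300)&roi&(z>.012)&(z<.022))
show('pot',roi&(u<230)&(v<290)&(z>.03)&(z<.05))
show('shaker',roi&(v<180)&(z>.07)&(z<.095))
show('dip',roi&(u<200)&(v>330)&(z>.01))
E
```

```text
lid px [349. 314.] mean [ 0.461 -0.047  0.081] zmed 0.081 rect c [461. -48.] size [40. 40.] ang 15.6
lid px [415. 314.] mean [ 0.453 -0.164  0.081] zmed 0.081 rect c [ 453. -164.] size [40. 40.] ang 37.6
lid px [231. 322.] mean [0.457 0.157 0.081] zmed 0.081 rect c [457. 157.] size [41. 39.] ang 42.7
lid px [286. 326.] mean [0.446 0.063 0.081] zmed 0.081 rect c [446.  63.] size [38. 40.] ang 88.1
ledge px [336. 155.] mean [ 0.765 -0.045  0.061] zmed 0.059 rect c [770. -45.] size [45. 27.] ang 80.9
ledge px [321. 229.] mean [ 0.622 -0.009  0.062] zmed 0.06 rect c [623. -10.] size [ 82. 360.] ang 7.3
chips px [385. 214.] mean [ 0.641 -0.127  0.069] zmed 0.069 rect c [ 641. -128.] size [22. 56.] ang 18.1
chips px [342. 226.] mean [ 0.624 -0.046  0.069] zmed 0.069 rect c [624. -46.] size [54. 22.] ang 84.1
chips px [303. 232.] mean [0.615 0.025 0.069] zmed 0.069 rect c [615.  25.] size [55. 21.] ang 86.0
chips px [258. 238.] mean [0.608 0.108 0.069] zmed 0.069 rect c [609. 109.] size [55. 22.] ang 79.1
dish px [442. 215.] mean [ 0.651 -0.246  0.01 ] zmed 0.006 rect c [ 651. -227.] size [141. 182.] ang 7.1
mat px [476. 347.] mean [ 0.393 -0.285  0.003] zmed 0.003 rect c [ 393. -285.] size [120. 122.] ang 5.9
grip px [481. 347.] mean [ 0.391 -0.278  0.063] zmed 0.063 rect c [ 391. -278.] size [58. 25.] ang 28.4
foot px [467. 354.] mean [ 0.382 -0.262  0.017] zmed 0.017 rect c [ 382. -263.] size [58. 15.] ang 28.9
pot px [208. 254.] mean [0.591 0.204 0.039] zmed 0.039 rect c [592. 205.] size [68. 67.] ang 10.0
shaker px [337. 144.] mean [ 0.778 -0.047  0.083] zmed 0.084 rect c [779. -47.] size [42. 42.] ang 86.7
dip px [158. 372.] mean [0.383 0.301 0.02 ] zmed 0.019 rect c [370. 301.] size [146.  29.] ang 10.9
```

```bash
cat >> h.py <<'E'
C=np.array([.623,-.010]); A=np.radians(7.3); EX=np.array([np.cos(A),np.sin(A)]); EY=np.array([-np.sin(A),np.cos(A)])
def L(a,b): return C+a*EX+b*EY   # ledge coords -> world
def go(*targets):
    "targets (x,y,z,jaw yaw deg): print shift (cm) in tool axes now and turn"
    s=ctrl.sense(); M=R.from_euler('xyz',s['tool_rot'],degrees=True).as_matrix(); jy=np.degrees(np.arctan2(M[1,1],M[0,1]))
    print('t',round(s['clock'],2),'tcp',s['tcp_pos'].round(4),'jaw',round(jy,2),'w',round(s['width'],4),'F',s['force'].round(1),'j6',round(s['joints'][5],1))
    for x,y,z,a in targets:
        d=M.T@(np.array([x,y,z])-s['tcp_pos'])*100
        t=(a-jy+90)%180-90; print('  ->',d.round(2),'turn',round(-t,2),'or',round(-t+180*np.sign(t),1))
E
python3 - <<'E'
from h import *
go((.5,.45,.225,118.4),(.52,0.05,.225,118.4),(.391,-.278,.16,118.4),(.391,-.278,.039,118.4))
E
```

```text
t 0.1 tcp [0.2139 0.6662 0.2244] jaw 72.19 w 0.0908 F [-1.3 -0.3 -0.6] j6 -1.9
  -> [ -0.05 -11.83  33.85] turn -46.21 or 133.8
  -> [-2.000e-02 -4.930e+01  4.798e+01] turn -46.21 or 133.8
  -> [  6.52 -84.47  45.73] turn -46.21 or 133.8
  -> [ 18.62 -84.46  45.73] turn -46.21 or 133.8
```

```bash
python3 -m creep '[[[9,0,-11.8,33.8,60],[9,0,-11.8,33.8,60],[9,0,-11.8,33.8,60],[9,0,-11.8,33.8,60],[9,0,-11.8,33.8,60],[9,0,-11.8,33.8,60],[9,0,-11.8,33.8,60],[9,0,-11.8,33.8,60],[9,0,-49,48,133.8],[9,0,-49,48,133.8],[9,0,-49,48,133.8],[9,0,-49,48,133.8],[9,0,-49,48,133.8],[9,0,-49,48,133.8],[9,0,-49,48,133.8],[9,0,-49,48,133.8],[9,0,-49,48,133.8],[9,0,-49,48,133.8],[9,0,-49,48,133.8],[9,0,-49,48,133.8]]]'
python3 - <<'E'
from h import *
go((.391,-.278,.16,118.4),(.391,-.278,.039,118.4))
E
```

```text
clock: 1.77
tcp_pos: [0.5212, 0.0513, 0.2248]
tool_rot: [-21.6, 90.0, -173.6]
force: [0.7, 0.3, -0.5]
width: 0.0903
t 1.77 tcp [0.5212 0.0513 0.2248] jaw -62.04 w 0.0903 F [ 0.7  0.3 -0.5] j6 65.1
  -> [ 6.49 22.98 26.94] turn -0.44 or 179.6
  -> [18.59 22.98 26.94] turn -0.44 or 179.6
```

```bash
python3 -m creep '[[[9,4.5,23,27,0],[9,4.5,23,27,0],[9,4.5,23,27,0],[9,4.5,23,27,0],[9,4.5,23,27,0],[9,4.5,23,27,0],[9,4.5,23,27,0],[9,4.5,23,27,0],[9,4.5,23,27,0],[9,4.5,23,27,0],[9,4.5,23,27,0],[9,4.5,23,27,0],[9,4.5,23,27,0]]]'
python3 - <<'E'
from h import *
snap('wrist','w1'); w=cloud('w1'); z=w[...,2]
m=(z>.054)&(z<.075)&(abs(w[...,0]-.39)<.08)&(abs(w[...,1]+.28)<.08)
q=w[m]; r=cv2.minAreaRect((q[:,:2]*1000).astype(np.float32)); print(len(q),r,np.median(q[:,2]))
go((.391,-.278,.039,118.4))
E
```

```text
clock: 2.85
tcp_pos: [0.3936, -0.2764, 0.18]
tool_rot: [-99.6, 90.0, 108.9]
force: [0.9, 0.1, -0.8]
width: 0.09
1806 ((390.4913024902344, -279.852783203125), (58.21263122558594, 23.839275360107422), 28.315717697143555) 0.06415692107915924
t 2.9 tcp [ 0.3937 -0.2765  0.1801] jaw -61.45 w 0.0899 F [ 1.  -0.4  0. ] j6 23.6
  -> [1.411e+01 1.000e-02 3.100e-01] turn 0.15 or -179.9
```

View pics/w1.png

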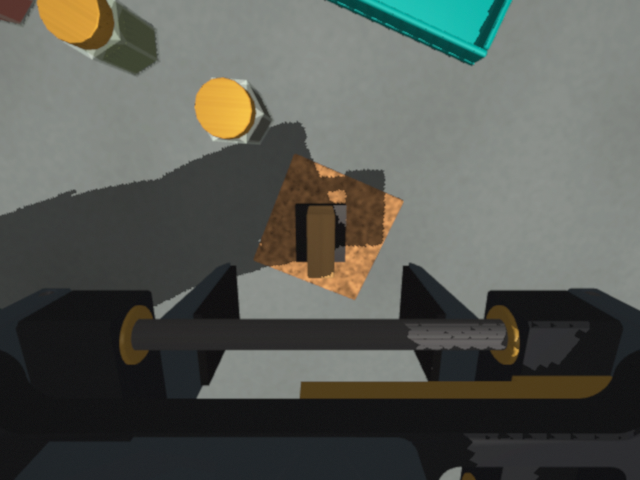

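The wrist view shows the scraper (320,240) squarely between the fingers, and both measurements agree. I'll descend, grip and lift.

```bash
python3 -m creep '[[[6,5,0.05,0.3,0],[6,9,0.05,0.3,0],[6,12,0.05,0.3,0],[6,13.9,0.05,0.3,0],[6,13.9,0.05,0.3,0],[6,13.9,0.05,0.3,0],[2,13.9,0.05,0.3,0],[2,13.9,0.05,0.3,0],[2,13.9,0.05,0.3,0],[2,13.9,0.05,0.3,0],[2,13.9,0.05,0.3,0],[2,13.9,0.05,0.3,0],[2,13.9,0.05,0.3,0],[2,13.9,0.05,0.3,0]]]' 30
python3 -m creep '[[[2,-3,0,0,0],[2,-7,0,0,0],[2,-12,0,0,0],[2,-12,0,0,0],[2,-12,0,0,0],[2,-12,0,0,0]]]'
python3 - <<'E'
from h import *
x,y=L(0,.07); go((x,y,.22,97.3),(*L(0,.175),.16,97.3))
E
```

```text
clock: 4.07
tcp_pos: [0.3909, -0.2796, 0.0414]
tool_rot: [115.8, 90.0, -35.9]
force: [-1.8, 1.9, 10.0]
width: 0.0236
clock: 4.57
tcp_pos: [0.3905, -0.2793, 0.1605]
tool_rot: [113.4, 90.0, -38.2]
force: [-0.7, -0.3, -1.8]
width: 0.024
t 4.57 tcp [ 0.3905 -0.2793  0.1605] jaw -61.61 w 0.024 F [-0.7 -0.3 -1.8] j6 23.3
  -> [ -5.95 -19.16 -35.78] turn 21.09 or -158.9
  -> [  0.05 -28.96 -39.56] turn 21.09 or -158.9
```

```bash
python3 - <<'E'
from h import *
go((*L(-.07,.02),.25,97.3))
E
```

```text
t 4.57 tcp [ 0.3905 -0.2793  0.1605] jaw -61.61 w 0.024 F [-0.7 -0.3 -1.8] j6 23.3
  -> [ -8.95 -17.02 -27.45] turn 21.09 or -158.9
```

```bash
python3 -m creep '[[[2,-9,-17,-27.5,21],[2,-9,-17,-27.5,21],[2,-9,-17,-27.5,21],[2,-9,-17,-27.5,21],[2,-9,-17,-27.5,21],[2,-9,-17,-27.5,21],[2,-9,-17,-27.5,21],[2,-9,-17,-27.5,21],[2,-9,-17,-27.5,21],[2,-9,-17,-27.5,21],[2,-9,-17,-27.5,21],[2,-9,-17,-27.5,21],[2,-9,-17,-27.5,21]]]'
python3 - <<'E'
from h import *
p,d,K,T=snap('wrist','w2'); w=cloud('w2'); z=w[...,2]
q=w.reshape(-1,3); q=q[~np.isnan(q[:,0])]
a=(q[:,:2]-C)@EX; b=(q[:,:2]-C)@EY
for sgn in(1,-1):
  for lo in(-.16,-.1,-.04,.02,.08,.14):
    m=(q[:,2]>.0645)&(q[:,2]<.072)&(abs(a*sgn-.0375)<.007)&(b>lo)&(b<lo+.04)
    if m.sum()>5: print(sgn,lo,m.sum(),a[m].mean().round(4),a[m].min().round(4),a[m].max().round(4))
m=(abs(q[:,2]-.06)<.004)&(abs(a)<.05); print('b range',b[m].min(),b[m].max())
hs=cv2.cvtColor(p,cv2.COLOR_RGB2HSV).astype(int)
mm=(hs[...,1]>120)&(hs[...,0]<12)&(z>.062)&(z<.08)
n,l,st,c=cv2.connectedComponentsWithStats(mm.astype(np.uint8))
for i in range(1,n):
    if st[i,4]>80:
        r=cv2.minAreaRect((w[l==i][:,:2]*1000).astype(np.float32)); e=np.array(r[0])/1000-C; print('chip',np.round(r[0]),np.round(r[1]),r[2],'ledge',(e@EX).round(3),(e@EY).round(3))
go((*L(0,.18),.17,97.3),(*L(0,.18),.0985,97.3))
E
```

```text
clock: 5.65
tcp_pos: [0.5507, 0.0001, 0.2494]
tool_rot: [-7.2, 89.9, -179.9]
force: [-1.4, 0.1, -1.9]
width: 0.0238
1 -0.16 218 0.0359 0.0336 0.038
1 -0.1 210 0.036 0.0335 0.038
1 -0.04 216 0.0361 0.0341 0.0389
1 0.02 251 0.0364 0.0341 0.0389
1 0.08 249 0.0364 0.034 0.0388
1 0.14 244 0.0363 0.034 0.0388
-1 -0.16 196 -0.0386 -0.0408 -0.0364
-1 -0.1 194 -0.0386 -0.0409 -0.0364
-1 -0.04 197 -0.0386 -0.0409 -0.0359
-1 0.02 209 -0.0386 -0.041 -0.0359
-1 0.08 221 -0.0384 -0.0412 -0.036
-1 0.14 221 -0.0384 -0.0411 -0.0359
b range -0.18131458794277658 0.1799863248465977
chip [608. 107.] [55. 21.] 79.15182495117188 ledge 0.0 0.118
chip [ 641. -128.] [21. 54.] 17.632030487060547 ledge 0.003 -0.119
chip [615.  25.] [54. 21.] 85.47769927978516 ledge -0.003 0.035
chip [624. -46.] [54. 20.] 83.7418441772461 ledge -0.004 -0.036
t 5.7 tcp [0.5509 0.     0.2498] jaw -82.68 w 0.0237 F [-0.1  0.1 -2.4] j6 80.3
  -> [  7.97 -16.09  -7.05] turn 0.02 or -180.0
  -> [ 15.12 -16.08  -7.06] turn 0.02 or -180.0
```

View pics/w2.png

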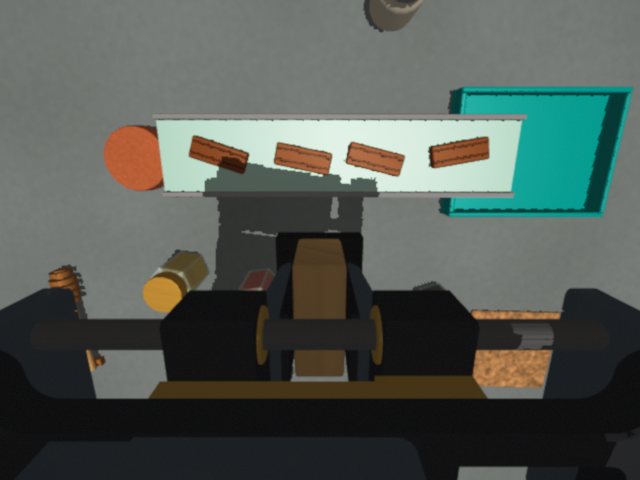

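Rails are consistent (centre-line 1 mm nearer the robot than first measured), all four pieces in place. Lowering the scraper behind the leftmost piece.

```bash
sed -i 's/^C=np.array.*; A=/C=np.array([.6219,-.0101]); A=/' h.py
python3 -m creep '[[[2,0,-16.1,-6.95,0],[2,0,-16.1,-6.95,0],[2,0,-16.1,-6.95,0],[2,0,-16.1,-6.95,0],[2,8,-16.1,-6.95,0],[2,8,-16.1,-6.95,0],[2,8,-16.1,-6.95,0],[2,12,-16.1,-6.95,0],[2,14,-16.1,-6.95,0],[2,15.1,-16.1,-6.95,0],[2,15.1,-16.1,-6.95,0],[2,15.1,-16.1,-6.95,0],[2,15.1,-16.1,-6.95,0]]]'
python3 - <<'E'
from h import *
s=ctrl.sense(); e=s['tcp_pos'][:2]-C; print(e@EX,e@EY,s['tcp_pos'][2])
go((*L(0,-.165),.0985,97.3))
E
```

```text
clock: 6.78
tcp_pos: [0.6011, 0.1693, 0.102]
tool_rot: [-174.9, 89.9, 12.5]
force: [0.1, 0.8, -1.6]
width: 0.024
0.0021793362942351953 0.1806159133572375 0.10198564417354841
t 6.78 tcp [0.6011 0.1693 0.102 ] jaw -82.64 w 0.024 F [ 0.1  0.8 -1.6] j6 96.2
  -> [ 0.34 34.56  0.26] turn 0.06 or -179.9
```

```bash
python3 -m creep '[[[2,0,0,0,0],[2,0,0,0,0],[2,0,0,0,0]]]'
python3 - <<'E'
from h import *
s=ctrl.sense(); e=s['tcp_pos'][:2]-C; print(e@EX,e@EY,s['tcp_pos'][2])
go((*L(0,-.165),.0985,97.3))
E
```

```text
clock: 7.03
tcp_pos: [0.6004, 0.1696, 0.1009]
tool_rot: [-174.5, 89.9, 12.9]
force: [-0.0, -0.7, -1.3]
width: 0.0237
0.0014739867994171562 0.1809494597706297 0.10085259330733319
t 7.03 tcp [0.6004 0.1696 0.1009] jaw -82.61 w 0.0237 F [-0.  -0.7 -1.3] j6 96.2
  -> [ 0.23 34.59  0.2 ] turn 0.09 or -179.9
```

```bash
python3 -m creep '[[[2,0.1,0.3,0.1,0],[2,0.2,0.8,0.15,0],[2,0.2,1.5,0.15,0],[2,0.2,2.3,0.15,0],[2,0.2,3.2,0.15,0],[2,0.2,4.2,0.15,0],[2,0.2,5.2,0.15,0],[2,0.2,6.2,0.15,0],[2,0.2,7.2,0.15,0],[2,0.2,8.2,0.15,0],[2,0.2,9.2,0.15,0],[2,0.2,10.2,0.15,0],[2,0.2,11.2,0.15,0],[2,0.2,12.2,0.15,0],[2,0.2,13,0.15,0],[2,0.2,13.6,0.15,0],[2,0.2,14,0.15,0],[2,0.2,14,0.15,0],[2,0.2,14,0.15,0]]]'
python3 - <<'E'
from h import *
s=ctrl.sense(); e=s['tcp_pos'][:2]-C; print(e@EX,e@EY,s['tcp_pos'][2])
go((*L(0,-.165),.0985,97.3)); snap('top','top1')
im=cv2.imread('pics/top1.png')[150:300,180:500]; cv2.imwrite('pics/top1c.png',cv2.resize(im,None,fx=2.4,fy=2.4))
E
```

```text
clock: 8.62
tcp_pos: [0.6165, 0.0304, 0.0979]
tool_rot: [-150.0, 90.0, 37.4]
force: [-0.7, -0.0, -2.3]
width: 0.0236
-0.00019696436872070606 0.04086483763936441 0.09794378800366275
t 8.62 tcp [0.6165 0.0304 0.0979] jaw -82.62 w 0.0236 F [-0.7 -0.  -2.3] j6 83.3
  -> [-6.000e-02  2.059e+01  1.000e-02] turn 0.08 or -179.9
```

View pics/top1c.png

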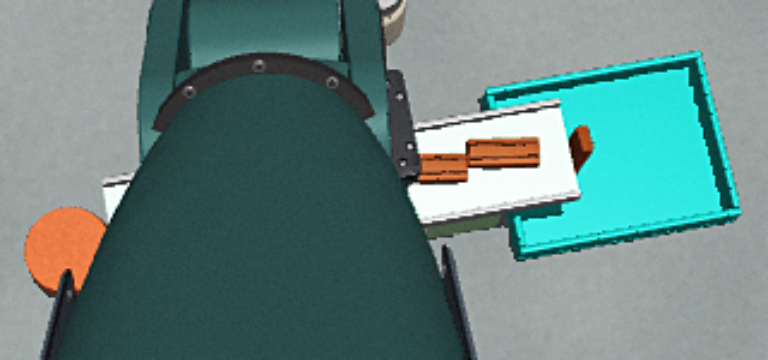

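One piece has dropped at the dish's inner end (leaning at crop (582,147)), and the rest are in a train before the foot. I'll continue slowly.

```bash
python3 -m creep '[[[2,0,0.3,0,0],[2,0,0.9,0,0],[2,0,1.6,0,0],[2,0,2.3,0,0],[2,0,3,0,0],[2,0,3.7,0,0],[2,0,4.4,0,0],[2,0,5.1,0,0],[2,0,5.8,0,0],[2,0,6.5,0,0],[2,0,7.2,0,0],[2,0,7.9,0,0],[2,0,8.6,0,0],[2,0,9.3,0,0],[2,0,10,0,0],[2,0,10.7,0,0],[2,0,11.4,0,0],[2,0,12,0,0],[2,0,12.4,0,0],[2,0,12.5,0,0]]]'
python3 - <<'E'
from h import *
s=ctrl.sense(); e=s['tcp_pos'][:2]-C; print(e@EX,e@EY,s['tcp_pos'][2])
go((*L(0,-.165),.0985,97.3)); snap('top','top2')
im=cv2.imread('pics/top2.png')[150:300,230:550]; cv2.imwrite('pics/top2c.png',cv2.resize(im,None,fx=2.4,fy=2.4))
E
```

```text
clock: 10.33
tcp_pos: [0.6327, -0.0942, 0.098]
tool_rot: [152.1, 90.0, -20.5]
force: [-0.6, 0.2, -1.3]
width: 0.0239
-4.3352569625883975e-06 -0.08481052760513513 0.09795231632116896
t 10.33 tcp [ 0.6327 -0.0942  0.098 ] jaw -82.64 w 0.0239 F [-0.6  0.2 -1.3] j6 72.1
  -> [-0.05  8.02  0.01] turn 0.06 or -179.9
```

View pics/top2c.png

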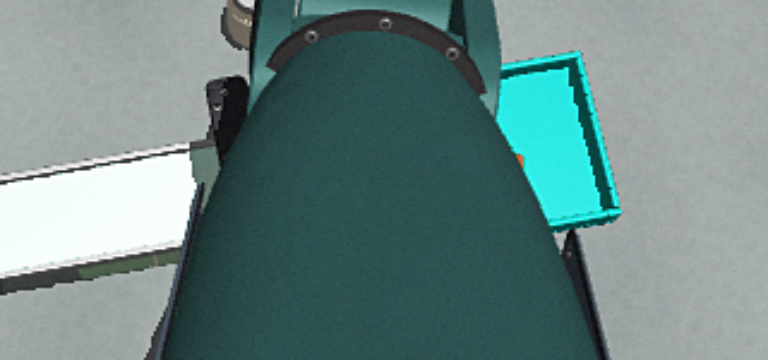

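```bash
python3 -m creep '[[[2,0,0.3,0,0],[2,0,0.8,0,0],[2,0,1.3,0,0],[2,0,1.8,0,0],[2,0,2.3,0,0],[2,0,2.8,0,0],[2,0,3.3,0,0],[2,0,3.8,0,0],[2,0,4.3,0,0],[2,0,4.8,0,0],[2,0,5.3,0,0],[2,0,5.8,0,0],[2,0,6.3,0,0],[2,0,6.8,0,0],[2,0,7.3,0,0],[2,0,7.8,0,0],[2,0,8.3,0,0],[2,0,8.3,0,0],[2,0,8.3,0,0],[2,0,8.3,0,0]]]'
python3 -m creep '[[[2,-4,0,0,0],[2,-8,0,0,0],[2,-12,-2,10,0],[2,-14,-6,20,0],[2,-14,-6,20,0],[2,-14,-6,20,0],[2,-14,-6,20,0],[2,-14,-6,20,0],[2,-14,-6,20,0],[2,-14,-6,20,0]]]'
python3 - <<'E'
from h import *
go((.393,-.285,.16,118.4)); snap('top','top3'); 
im=cv2.imread('pics/top3.png')[150:400,200:520]; cv2.imwrite('pics/top3c.png',cv2.resize(im,None,fx=2.4,fy=2.4))
E
```

```text
clock: 12.05
tcp_pos: [0.6432, -0.1757, 0.0979]
tool_rot: [-40.1, 90.0, 147.3]
force: [-0.1, -0.3, -2.0]
width: 0.0241
clock: 12.88
tcp_pos: [0.4376, -0.1421, 0.2385]
tool_rot: [153.3, 89.9, -19.3]
force: [0.9, 0.1, -0.8]
width: 0.0236
t 12.88 tcp [ 0.4376 -0.1421  0.2385] jaw -82.61 w 0.0236 F [ 0.9  0.1 -0.8] j6 61.7
  -> [ 7.85 13.6   6.27] turn -21.01 or 159.0
```

View pics/top3c.png

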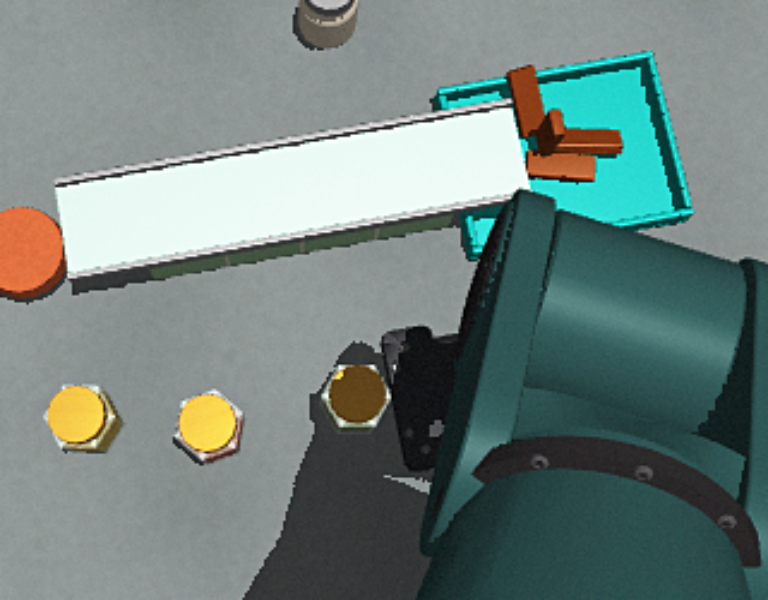

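The ledge is clear and all four pieces are in the dish (crop around (550,130)), two of them leaning. Next, the scraper goes back to its mat.

```bash
python3 - <<'E'
from h import *
go((.393,-.285,.08,97.4),(.393,-.285,.042,97.4))
E
```

```text
t 12.93 tcp [ 0.4381 -0.1422  0.2382] jaw -82.6 w 0.0241 F [-0.2 -0.6 -1.5] j6 61.7
  -> [15.82 13.57  6.33] turn -0.0 or 180.0
  -> [19.62 13.57  6.33] turn -0.0 or 180.0
```

```bash
python3 -m creep '[[[2,6,13.6,6.3,0],[2,6,13.6,6.3,0],[2,6,13.6,6.3,0],[2,6,13.6,6.3,0],[2,10,13.6,6.3,0],[2,13,13.6,6.3,0],[2,16,13.6,6.3,0],[2,18,13.6,6.3,0],[2,19,13.6,6.3,0],[2,19.3,13.6,6.3,0],[2,19.3,13.6,6.3,0],[2,19.3,13.6,6.3,0],[2,19.3,13.6,6.3,0],[2,19.3,13.6,6.3,0]]]'
python3 - <<'E'
from h import *
go((.393,-.285,.042,97.4))
E
```

```text
clock: 14.1
tcp_pos: [0.393, -0.2855, 0.046]
tool_rot: [133.8, 89.9, -38.8]
force: [0.2, -0.7, -1.1]
width: 0.024
t 14.1 tcp [ 0.393  -0.2855  0.046 ] jaw -82.6 w 0.024 F [ 0.2 -0.7 -1.1] j6 43.8
  -> [ 0.4  -0.05 -0.01] turn 0.0 or -180.0
```

```bash
python3 -m creep '[[[2,0.3,0,0,0],[2,0.45,0,0,0],[2,0.45,0,0,0],[2,0.45,0,0,0],[2,0.45,0,0,0],[5.5,0.45,0,0,0],[5.5,0.45,0,0,0],[5.5,0.45,0,0,0],[5.5,0.45,0,0,0],[5.5,-2,0,0,0],[5.5,-6,0,0,0],[5.5,-10,0,0,0],[5.5,-14,0,0,0],[7,-18,-12,-3,0],[7,-20,-18,0,0],[7,-20,-18,0,0],[7,-20,-18,0,0],[7,-20,-18,0,0],[7,-20,-18,0,0]]]' 25
python3 - <<'E'
from h import *
go(); p,d,K,T=snap('wrist','w3'); w=cloud('w3'); z=w[...,2]
m=(z>.054)&(z<.075)&(abs(w[...,0]-.39)<.06)&(abs(w[...,1]+.28)<.06)
q=w[m]; print('scraper',len(q), cv2.minAreaRect((q[:,:2]*1000).astype(np.float32)) if len(q)>5 else '')
# jars from the first top picture: hex yaw from the body-top ring
from scipy.spatial import ConvexHull
w=cloud('top0');q=w.reshape(-1,3);q=q[~np.isnan(q[:,0])]
for n,c in dict(red=(.446,.063),yel=(.457,.157),grn=(.461,-.048),blk=(.453,-.164)).items():
    m=(np.hypot(q[:,0]-c[0],q[:,1]-c[1])<.032)&(q[:,2]>.060)&(q[:,2]<.068); s=q[m]
    e=s[:,:2]-c; r=np.hypot(*e.T); t=np.degrees(np.arctan2(e[:,1],e[:,0]))
    # best yaw: all points within the hexagon of apothem .023
    best=[]
    for a in np.arange(0,60,2):
        g=np.abs(np.stack([np.cos(np.radians(t-a-60*k))*r for k in range(3)])).max(0); best.append(np.clip(g-.023,0,None).sum())
    b=np.array(best); print(n,len(s),r.max().round(4),'flat yaws',np.arange(0,60,2)[b<=b.min()*1.3+1e-5], t[np.argsort(r)[-6:]].round())
E
```

```text
clock: 15.68
tcp_pos: [0.3685, -0.1038, 0.2462]
tool_rot: [163.9, 89.9, -8.5]
force: [0.4, 0.0, 0.9]
width: 0.0701
t 15.68 tcp [ 0.3685 -0.1038  0.2462] jaw -82.46 w 0.0701 F [0.4 0.  0.9] j6 63.2
scraper 1441 ((392.167724609375, -285.3069763183594), (58.01555252075195, 25.051002502441406), 7.501651287078857)
red 132 0.026 flat yaws [16 18] [109. -74. 168.  44. -71. -13.]
yel 121 0.027 flat yaws [52 54 56 58] [34. 77. 20. 86. 23. 26.]
grn 120 0.0259 flat yaws [56 58] [-31.  32.  88.  84. 145.  27.]
blk 121 0.0262 flat yaws [24 26] [114.  56. 176. -11.  -4. -63.]
```

View pics/w3.png

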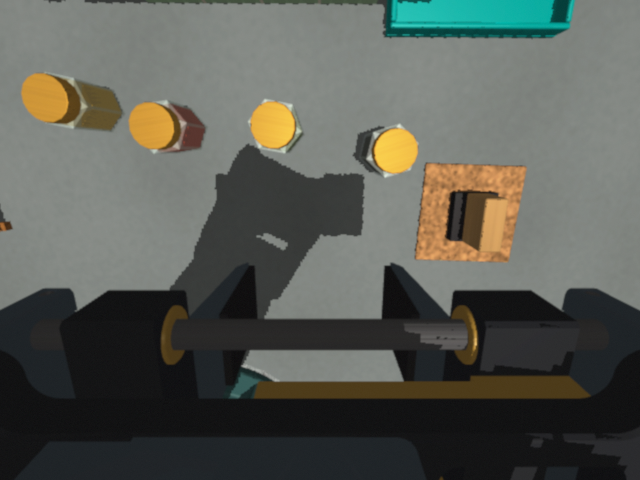

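The scraper stands at (0.392,−0.285), in the middle of the mat. A second measurement of the jars comes from this same wrist frame.

```bash
python3 - <<'E'
from h import *
w=cloud('w3');p=load('w3')[0];hs=cv2.cvtColor(p,cv2.COLOR_RGB2HSV).astype(int)
lm=(w[...,2]>.076)&(w[...,2]<.09)&(hs[...,1]>110)
n,l,st,cc=cv2.connectedComponentsWithStats(lm.astype(np.uint8))
q=w.reshape(-1,3);q=q[~np.isnan(q[:,0])]
for i in range(1,n):
    if st[i,4]<300: continue
    c=np.array(cv2.minAreaRect((w[l==i][:,:2]*1000).astype(np.float32))[0])/1000
    m=(np.hypot(q[:,0]-c[0],q[:,1]-c[1])<.032)&(q[:,2]>.060)&(q[:,2]<.068); s=q[m]
    e=s[:,:2]-c; r=np.hypot(*e.T); t=np.degrees(np.arctan2(e[:,1],e[:,0])); A_=np.arange(0,60,1)
    b=np.array([np.clip(np.abs(np.stack([np.cos(np.radians(t-a-60*k))*r for k in range(3)])).max(0)-.0232,0,None).sum() for a in A_])
    print(cc[i].round(),'c',c.round(4),len(s),r.max().round(4),'flat yaws',A_[b<=b.min()*1.3+1e-5])
go((.453,-.164,.12,85),(.453,-.164,.04,85),(.461,-.048,.12,117),(.461,-.048,.04,117))
E
```

```text
[47. 97.] c [0.4565 0.1562] 604 0.0265 flat yaws [55 56]
[273. 125.] c [ 0.4606 -0.0491] 370 0.0267 flat yaws [57 58]
[153. 125.] c [0.4451 0.0612] 463 0.0267 flat yaws [16]
[395. 150.] c [ 0.4527 -0.1653] 359 0.0267 flat yaws [24 25]
t 15.73 tcp [ 0.369  -0.1052  0.2457] jaw -82.44 w 0.0701 F [ 0.2 -0.8 -0.1] j6 63.1
  -> [12.59  6.92 -7.53] turn 12.56 or -167.4
  -> [20.59  6.92 -7.51] turn 12.56 or -167.4
  -> [12.59 -4.47 -9.84] turn -19.44 or 160.6
  -> [20.59 -4.48 -9.83] turn -19.44 or 160.6
```

```bash
python3 -m creep '[[[7,10,7,-7.5,13],[7,10,7,-7.5,13],[7,11,7,-7.5,13],[7,11,7,-7.5,13],[7,11,7,-7.5,13],[7,14,7,-7.5,13],[7,17,7,-7.5,13],[7,19,7,-7.5,13],[7,20.4,7,-7.5,13],[7,20.7,7,-7.5,13],[7,20.7,7,-7.5,13],[7,20.7,7,-7.5,13],[4,20.7,7,-7.5,13],[4,20.7,7,-7.5,13],[4,20.7,7,-7.5,13],[4,20.7,7,-7.5,13],[4,20.7,7,-7.5,13],[4,20.7,7,-7.5,13],[4,20.7,7,-7.5,13],[4,20.7,7,-7.5,13]]]' 25
python3 - <<'E'
from h import *
x,y=L(0,-.1275); go((x,y,.14,85),(x,y,.099,85))
E
```

```text
clock: 17.4
tcp_pos: [0.4528, -0.1664, 0.0385]
tool_rot: [164.7, 90.0, -20.9]
force: [-1.6, 1.6, 9.4]
width: 0.0459
t 17.4 tcp [ 0.4528 -0.1664  0.0385] jaw -95.6 w 0.0459 F [-1.6  1.6  9.4] j6 72.7
  -> [-10.14  -4.77 -18.16] turn -0.6 or 179.4
  -> [ -6.04  -4.78 -18.16] turn -0.6 or 179.4
```

```bash
python3 -m creep '[[[4,-4,0,0,0],[4,-8,0,0,0],[4,-11,0,0,0],[4,-11,-2,-5,0],[4,-11,-3,-10,0],[4,-11,-4.8,-18.2,0],[4,-11,-4.8,-18.2,0],[4,-11,-4.8,-18.2,0],[4,-11,-4.8,-18.2,0],[4,-11,-4.8,-18.2,0],[4,-9,-4.8,-18.2,0],[4,-8,-4.8,-18.2,0],[4,-7.2,-4.8,-18.2,0],[4,-7,-4.8,-18.2,0],[4,-7,-4.8,-18.2,0],[4,-7,-4.8,-18.2,0]]]'
python3 - <<'E'
from h import *
x,y=L(0,-.1275); go((x,y,.099,85),(x,y,.0995,85))
E
```

```text
clock: 18.73
tcp_pos: [0.6383, -0.1364, 0.1084]
tool_rot: [174.1, 90.0, -11.5]
force: [0.3, 0.3, -1.8]
width: 0.0457
t 18.73 tcp [ 0.6383 -0.1364  0.1084] jaw -95.62 w 0.0457 F [ 0.3  0.3 -1.8] j6 81.5
  -> [0.94 0.01 0.01] turn -0.62 or 179.4
  -> [0.89 0.01 0.01] turn -0.62 or 179.4
```

```bash
python3 -m creep '[[[4,0.5,0,0,0],[4,0.8,0,0,0],[4,0.9,0,0,0],[4,0.9,0,0,0],[4,0.9,0,0,0],[6.3,0.9,0,0,0],[6.3,0.9,0,0,0],[6.3,0.9,0,0,0],[6.3,0.9,0,0,0],[6.3,0.9,0,0,0],[6.3,-1,0,0,0],[6.3,-4,0,0,0],[6.3,-8,0,0,0],[6.3,-9,0,0,0],[6.3,-9,0,0,0]]]'
python3 - <<'E'
from h import *
go((.4608,-.0486,.13,117.5),(.4608,-.0486,.038,117.5))
E
```

```text
clock: 19.98
tcp_pos: [0.6402, -0.1367, 0.2018]
tool_rot: [171.7, 89.7, -13.9]
force: [-0.2, 0.4, 0.1]
width: 0.0629
t 19.98 tcp [ 0.6402 -0.1367  0.2018] jaw -95.61 w 0.0629 F [-0.2  0.4  0.1] j6 81.5
  -> [ 7.06 -7.03 18.75] turn -33.11 or 146.9
  -> [16.26 -7.03 18.81] turn -33.11 or 146.9
```

```bash
python3 -m creep '[[[7,0,-7,18.6,-33],[7,0,-7,18.6,-33],[7,2,-7,18.6,-33],[7,6,-7,18.6,-33],[7,7,-7,18.6,-33],[7,7,-7,18.6,-33],[7,7,-7,18.6,-33],[7,10,-7,18.6,-33],[7,13,-7,18.6,-33],[7,15,-7,18.6,-33],[7,16.1,-7,18.6,-33],[7,16.2,-7,18.6,-33],[7,16.2,-7,18.6,-33],[7,16.2,-7,18.6,-33],[4,16.2,-7,18.6,-33],[4,16.2,-7,18.6,-33],[4,16.2,-7,18.6,-33],[4,16.2,-7,18.6,-33],[4,16.2,-7,18.6,-33],[4,16.2,-7,18.6,-33]]]'
python3 -m creep '[[[4,0,0,0,0],[4,0,0,0,0]]]'
python3 - <<'E'
from h import *
x,y=L(0,-.0425); go((x,y,.15,117.5),(x,y,.099,117.5))
E
```

```text
clock: 21.65
tcp_pos: [0.4603, -0.0485, 0.0364]
tool_rot: [142.1, 90.0, -10.5]
force: [-1.9, 0.1, 9.3]
width: 0.0458
clock: 21.82
tcp_pos: [0.4603, -0.0485, 0.0364]
tool_rot: [142.1, 90.0, -10.5]
force: [-2.7, -0.2, 9.0]
width: 0.0458
t 21.82 tcp [ 0.4603 -0.0485  0.0364] jaw -62.61 w 0.0458 F [-2.7 -0.2  9. ] j6 53.7
  -> [-11.35   8.02 -14.66] turn -0.11 or 179.9
  -> [ -6.25   8.02 -14.66] turn -0.11 or 179.9
```

```bash
python3 -m creep '[[[4,-4,0,0,0],[4,-8,0,0,0],[4,-11,0,0,0],[4,-11,2,-4,0],[4,-11,5,-9,0],[4,-11,8,-14.7,0],[4,-11,8,-14.7,0],[4,-11,8,-14.7,0],[4,-11,8,-14.7,0],[4,-11,8,-14.7,0],[4,-9,8,-14.7,0],[4,-8,8,-14.7,0],[4,-7.2,8,-14.7,0],[4,-7,8,-14.7,0],[4,-7,8,-14.7,0],[4,-7,8,-14.7,0]]]'
python3 - <<'E'
from h import *
x,y=L(0,-.0425); go((x,y,.0974,117.5))
E
```

```text
clock: 23.15
tcp_pos: [0.6274, -0.0519, 0.1064]
tool_rot: [144.4, 90.0, -8.2]
force: [-0.8, -0.4, -2.4]
width: 0.046
t 23.15 tcp [ 0.6274 -0.0519  0.1064] jaw -62.61 w 0.046 F [-0.8 -0.4 -2.4] j6 55.8
  -> [0.9  0.03 0.02] turn -0.11 or 179.9
```

```bash
python3 -m creep '[[[4,0.5,0,0,0],[4,0.8,0,0,0],[4,0.9,0,0,0],[4,0.9,0,0,0],[4,0.9,0,0,0],[6.3,0.9,0,0,0],[6.3,0.9,0,0,0],[6.3,0.9,0,0,0],[6.3,0.9,0,0,0],[6.3,0.9,0,0,0],[6.3,-1,0,0,0],[6.3,-4,0,0,0],[6.3,-8,0,0,0],[6.3,-9,0,0,0],[6.3,-9,0,0,0],[6.3,-9,0,0,0],[6.3,-9,0,0,0]]]'
python3 - <<'E'
from h import *
go((.4455,.0618,.13,76),(.4455,.0618,.038,76))
E
```

```text
clock: 24.57
tcp_pos: [0.6266, -0.0518, 0.1946]
tool_rot: [-34.4, 89.9, 173.0]
force: [0.1, -0.1, -0.5]
width: 0.063
t 24.57 tcp [ 0.6266 -0.0518  0.1946] jaw -62.61 w 0.063 F [ 0.1 -0.1 -0.5] j6 55.8
  -> [  6.49 -18.41  10.85] turn 41.39 or -138.6
  -> [ 15.69 -18.4   10.83] turn 41.39 or -138.6
```

```bash
python3 -m creep '[[[7,0,-18.4,10.8,41.4],[7,0,-18.4,10.8,41.4],[7,2,-18.4,10.8,41.4],[7,6,-18.4,10.8,41.4],[7,6.5,-18.4,10.8,41.4],[7,6.5,-18.4,10.8,41.4],[7,6.5,-18.4,10.8,41.4],[7,10,-18.4,10.8,41.4],[7,13,-18.4,10.8,41.4],[7,15,-18.4,10.8,41.4],[7,15.6,-18.4,10.8,41.4],[7,15.6,-18.4,10.8,41.4],[7,15.6,-18.4,10.8,41.4],[7,15.6,-18.4,10.8,41.4],[4,15.6,-18.4,10.8,41.4],[4,15.6,-18.4,10.8,41.4],[4,15.6,-18.4,10.8,41.4],[4,15.6,-18.4,10.8,41.4],[4,15.6,-18.4,10.8,41.4],[4,15.6,-18.4,10.8,41.4]]]'
python3 -m creep '[[[4,0,0,0,0],[4,0,0,0,0]]]'
python3 - <<'E'
from h import *
x,y=L(0,.0425); go((x,y,.15,76),(x,y,.099,76))
E
```

```text
clock: 26.23
tcp_pos: [0.447, 0.0618, 0.0404]
tool_rot: [-164.8, 90.0, 1.2]
force: [-2.1, -1.4, 8.6]
width: 0.046
clock: 26.4
tcp_pos: [0.4471, 0.0618, 0.0404]
tool_rot: [-165.5, 90.0, 0.5]
force: [-1.7, -0.3, 8.4]
width: 0.0458
t 26.4 tcp [0.4471 0.0618 0.0404] jaw -104.0 w 0.0458 F [-1.7 -0.3  8.4] j6 108.9
  -> [-10.95  -1.21 -17.17] turn -0.0 or 180.0
  -> [ -5.85  -1.21 -17.16] turn -0.0 or 180.0
```

```bash
python3 -m creep '[[[4,-4,0,0,0],[4,-8,0,0,0],[4,-11,0,0,0],[4,-11,0,-4,0],[4,-11,-1,-8,0],[4,-11,-1.2,-17.2,0],[4,-11,-1.2,-17.2,0],[4,-11,-1.2,-17.2,0],[4,-11,-1.2,-17.2,0],[4,-11,-1.2,-17.2,0],[4,-9,-1.2,-17.2,0],[4,-8,-1.2,-17.2,0],[4,-7.2,-1.2,-17.2,0],[4,-7,-1.2,-17.2,0],[4,-7,-1.2,-17.2,0],[4,-7,-1.2,-17.2,0]]]'
python3 - <<'E'
from h import *
x,y=L(0.001,.0425); go((x,y,.1014,76))
E
```

```text
clock: 27.73
tcp_pos: [0.6165, 0.0319, 0.1103]
tool_rot: [-166.6, 90.0, -0.6]
force: [1.2, -0.1, -1.5]
width: 0.0456
t 27.73 tcp [0.6165 0.0319 0.1103] jaw -104.0 w 0.0456 F [ 1.2 -0.1 -1.5] j6 104.8
  -> [ 0.89 -0.05 -0.09] turn -0.0 or 180.0
```

```bash
python3 -m creep '[[[4,0.5,0,-0.1,0],[4,0.8,0,-0.1,0],[4,0.9,0,-0.1,0],[4,0.9,0,-0.1,0],[4,0.9,0,-0.1,0],[6.3,0.9,0,-0.1,0],[6.3,0.9,0,-0.1,0],[6.3,0.9,0,-0.1,0],[6.3,0.9,0,-0.1,0],[6.3,0.9,0,-0.1,0],[6.3,-1,0,-0.1,0],[6.3,-4,0,-0.1,0],[6.3,-8,0,-0.1,0],[6.3,-9,0,-0.1,0],[6.3,-9,0,-0.1,0],[6.3,-9,0,-0.1,0],[6.3,-9,0,-0.1,0]]]'
python3 - <<'E'
from h import *
go((.4566,.1565,.13,115.5),(.4566,.1565,.038,115.5))
E
```

```text
clock: 29.15
tcp_pos: [0.6168, 0.0316, 0.1987]
tool_rot: [14.8, 89.9, -179.3]
force: [-0.0, -0.4, 0.1]
width: 0.0631
t 29.15 tcp [0.6168 0.0316 0.1987] jaw -104.01 w 0.0631 F [-0.  -0.4  0.1] j6 104.8
  -> [ 6.89 -8.25 18.56] turn -39.51 or 140.5
  -> [16.09 -8.25 18.54] turn -39.51 or 140.5
```

```bash
python3 -m creep '[[[7,0,-8.2,18.5,-39.5],[7,0,-8.2,18.5,-39.5],[7,2,-8.2,18.5,-39.5],[7,6,-8.2,18.5,-39.5],[7,6.5,-8.2,18.5,-39.5],[7,6.5,-8.2,18.5,-39.5],[7,6.5,-8.2,18.5,-39.5],[7,10,-8.2,18.5,-39.5],[7,13,-8.2,18.5,-39.5],[7,15,-8.2,18.5,-39.5],[7,16,-8.2,18.5,-39.5],[7,16,-8.2,18.5,-39.5],[7,16,-8.2,18.5,-39.5],[7,16,-8.2,18.5,-39.5],[4,16,-8.2,18.5,-39.5],[4,16,-8.2,18.5,-39.5],[4,16,-8.2,18.5,-39.5],[4,16,-8.2,18.5,-39.5],[4,16,-8.2,18.5,-39.5],[4,16,-8.2,18.5,-39.5]]]'
python3 -m creep '[[[4,0,0,0,0],[4,0,0,0,0]]]'
python3 - <<'E'
from h import *
x,y=L(0,.1275); go((x,y,.15,115.5),(x,y,.099,115.5))
E
```

```text
clock: 30.82
tcp_pos: [0.4582, 0.1561, 0.0405]
tool_rot: [172.7, 90.0, 18.2]
force: [-1.6, 0.6, 8.5]
width: 0.0462
clock: 30.98
tcp_pos: [0.4582, 0.1561, 0.0405]
tool_rot: [172.3, 90.0, 17.8]
force: [-1.5, -0.8, 9.1]
width: 0.046
t 30.98 tcp [0.4582 0.1561 0.0405] jaw -64.51 w 0.046 F [-1.5 -0.8  9.1] j6 80.6
  -> [-10.94   9.93 -11.61] turn -0.01 or 180.0
  -> [ -5.84   9.93 -11.61] turn -0.01 or 180.0
```

```bash
python3 -m creep '[[[4,-4,0,0,0],[4,-8,0,0,0],[4,-11,0,0,0],[4,-11,3,-4,0],[4,-11,6,-8,0],[4,-11,9.9,-11.7,0],[4,-11,9.9,-11.7,0],[4,-11,9.9,-11.7,0],[4,-11,9.9,-11.7,0],[4,-11,9.9,-11.7,0],[4,-9,9.9,-11.7,0],[4,-8,9.9,-11.7,0],[4,-7.2,9.9,-11.7,0],[4,-7,9.9,-11.7,0],[4,-7,9.9,-11.7,0],[4,-7,9.9,-11.7,0]]]'
python3 - <<'E'
from h import *
x,y=L(0.001,.1275); go((x,y,.1015,115.5))
E
```

```text
clock: 32.32
tcp_pos: [0.6061, 0.1171, 0.1103]
tool_rot: [175.8, 90.0, 21.3]
force: [0.5, -0.1, -1.5]
width: 0.046
t 32.32 tcp [0.6061 0.1171 0.1103] jaw -64.5 w 0.046 F [ 0.5 -0.1 -1.5] j6 73.3
  -> [ 0.88  0.08 -0.02] turn 0.0 or -180.0
```

Then back the arm away to the left, clear of the views, and check.

```bash
python3 -m creep '[[[4,0.5,0,0,0],[4,0.8,0,0,0],[4,0.9,0,0,0],[4,0.9,0,0,0],[4,0.9,0,0,0],[6.3,0.9,0,0,0],[6.3,0.9,0,0,0],[6.3,0.9,0,0,0],[6.3,0.9,0,0,0],[6.3,0.9,0,0,0],[6.3,-1,0,0,0],[6.3,-4,0,0,0],[6.3,-8,0,0,0],[6.3,-11,0,0,0],[6.3,-12,0,0,0],[6.3,-12,0,0,0]]]'
python3 -m creep '[[[6.3,0,-32,-14,0],[6.3,0,-32,-14,0],[6.3,0,-32,-14,0],[6.3,0,-32,-14,0],[6.3,0,-32,-14,0],[6.3,0,-32,-14,0],[6.3,0,-32,-14,0],[6.3,0,-32,-14,0],[6.3,0,-32,-14,0],[6.3,0,-32,-14,0],[6.3,0,-32,-14,0],[6.3,0,-32,-14,0]]]'
python3 - <<'E'
from h import *
go(); snap('top','top4'); snap('scene','scene4'); w=cloud('top4'); p=load('top4')[0]; hsv=cv2.cvtColor(p,cv2.COLOR_RGB2HSV).astype(int); H,S=hsv[...,0],hsv[...,1]; z=w[...,2]
u=np.arange(640)[None]+0*z; v=np.arange(480)[:,None]+0*z
def show(name,m,k=60):
    n,l,st,c=cv2.connectedComponentsWithStats(m.astype(np.uint8))
    for i in range(1,n):
        if st[i,4]<k: continue
        q=w[l==i]; r=cv2.minAreaRect((q[:,:2]*1000).astype(np.float32)); e=np.array(r[0])/1000-C
        print(name,c[i].round(),'z',q[:,2].min().round(3),q[:,2].max().round(3),'c',np.round(r[0]),np.round(r[1]),round(r[2]),'ledge',(e@EX).round(4),(e@EY).round(4))
show('lid',(z>.135)&(z<.15)&(S>100)&(v>150))
show('chip',(H<14)&(S>150)&(z>0)&(z<.08)&(u>380)&(v<280))
show('dish',(H>80)&(H<95)&(S>150))
show('grip',(u>430)&(v>300)&(z>.054)&(z<.075))
show('mat',(u>430)&(v>300)&(z<.012)&(S>60)&(H<25),300)
a=cv2.imread('pics/top4.png')[130:400,190:510]; b=cv2.imread('pics/scene4.png')[140:370,130:450]
cv2.imwrite('pics/chk.png',np.vstack([cv2.resize(a,(640,320)),cv2.resize(b,(640,275))]))
E
```

```text
clock: 33.65
tcp_pos: [0.6076, 0.1172, 0.2331]
tool_rot: [163.2, 89.7, 8.7]
force: [-0.3, 1.5, -0.5]
width: 0.0632
clock: 34.65
tcp_pos: [0.5944, 0.465, 0.2284]
tool_rot: [16.0, 89.9, -138.5]
force: [-0.6, -0.3, -0.2]
width: 0.0635
t 34.65 tcp [0.5944 0.465  0.2284] jaw -64.52 w 0.0635 F [-0.6 -0.3 -0.2] j6 100.8
lid [394. 204.] z 0.135 0.145 c [ 638. -135.] [41. 40.] 23 ledge -0.0 -0.1264
lid [346. 212.] z 0.135 0.145 c [628. -51.] [40. 40.] 37 ledge 0.001 -0.0418
lid [297. 222.] z 0.135 0.147 c [616.  32.] [39. 41.] 87 ledge -0.0002 0.0425
lid [248. 230.] z 0.135 0.147 c [606. 116.] [40. 40.] 87 ledge -0.0002 0.1271
chip [431. 206.] z 0.006 0.074 c [ 675. -235.] [98. 81.] 10 ledge 0.0246 -0.2298
dish [448. 218.] z nan nan c [ 650. -228.] [141. 179.] 8 ledge -0.0001 -0.2193
dish [397. 188.] z nan nan c [ 707. -162.] [18. 63.] 14 ledge 0.0651 -0.161
grip [484. 346.] z 0.054 0.069 c [ 393. -284.] [58. 25.] 7 ledge -0.2621 -0.2429
mat [476. 348.] z -0.005 0.01 c [ 393. -285.] [120. 122.] 5 ledge -0.2616 -0.2438
```

View pics/chk.png

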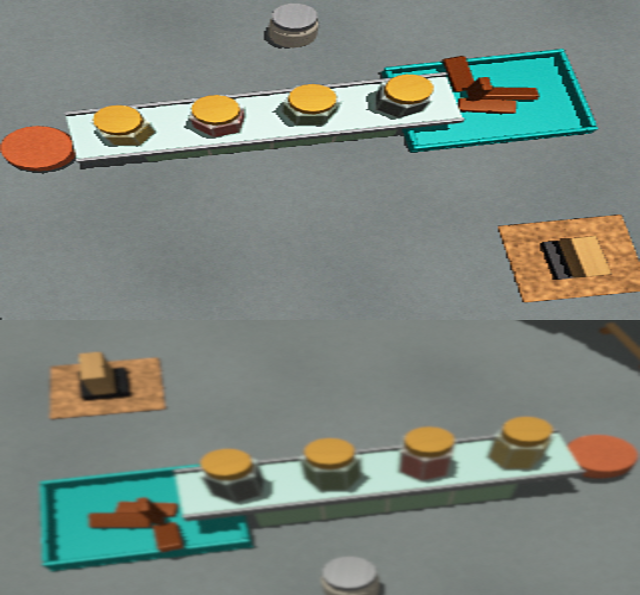

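Jars are centred within 1 mm and the scraper is centred on its mat. The pile of bark looks precarious, with one end up to 74 mm and another on the dish wall, so I'll look closer.

```bash
python3 - <<'E'
from h import *
w=cloud('top4')
for f,(r0,r1,c0,c1),zz in(('top4',(165,265,375,495),5),):
    im=cv2.imread(f'pics/{f}.png')[r0:r1,c0:c1]; a=cv2.resize(im,None,fx=zz,fy=zz,interpolation=cv2.INTER_CUBIC)
b=cv2.imread('pics/scene4.png')[350:430,145:270] if 0 else cv2.imread('pics/scene4.png')[315:375,145:265]
b=cv2.resize(b,(600,300)); cv2.imwrite('pics/pile.png',np.vstack([a[:300+200],b])[:600] if 0 else np.hstack([cv2.resize(a,(400,333)),cv2.resize(b,(400,333))]))
for v in range(182,216,3): print(v,[int(round(1000*w[v,u,2])) if w[v,u,2]==w[v,u,2] else -9 for u in range(408,460,3)])
E
```

```text
182 [28, 28, 41, 40, 36, 38, 24, 22, 18, 10, 9, 2, 5, 8, 4, 9, 9, 7]
185 [22, 21, 39, 36, 34, 33, 6, 9, 6, 6, 5, 4, 8, 8, 4, 7, 6, 7]
188 [5, 1, 34, 34, 30, 29, 8, 6, 5, 5, 5, 8, 6, 1, 2, 5, 6, 2]
191 [2, 65, 32, 29, 28, 29, 5, 6, 6, 6, 6, 7, 8, 8, 4, 2, 3, 3]
194 [64, 58, 18, 27, 29, 27, 6, 6, 6, 5, 1, 2, 6, 4, 6, 4, 5, 5]
197 [60, 57, 3, 21, 20, 22, 21, 64, 74, 2, 7, 7, 3, 5, 6, 5, 7, 8]
200 [56, 61, 58, 20, 22, 17, 46, 67, 73, 6, 4, 3, 4, 6, 6, 3, 5, 5]
203 [60, 60, 58, 19, 18, 18, 44, 63, 73, 72, 6, 7, 6, 4, 7, 2, 5, 1]
206 [58, 62, 60, 8, 16, 21, 41, 59, 69, 66, 20, 21, 17, 21, 19, 18, 14, 6]
209 [60, 61, 62, 4, 3, 5, 38, 53, 47, 25, 22, 25, 23, 22, 24, 22, 25, 4]
212 [63, 59, 59, 7, 12, 8, 33, 37, 19, 20, 21, 19, 15, 24, 21, 22, 19, 4]
215 [61, 62, 60, 62, 16, 19, 13, 15, 16, 13, 17, 15, 16, 14, 5, 2, 3, 6]
```

View pics/pile.png

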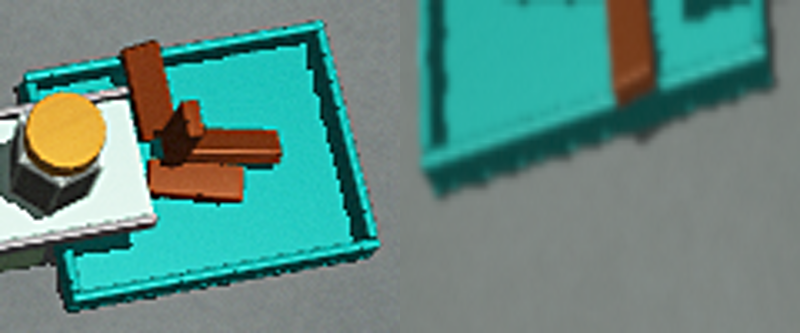

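```bash
python3 - <<'E'
from h import *
w=cloud('top4');p=load('top4')[0];hs=cv2.cvtColor(p,cv2.COLOR_RGB2HSV).astype(int)
m=(hs[...,0]<14)&(hs[...,1]>150)
v,u=np.mgrid[:480,:640]
def rep(n,k):
    q=w[k&m]; e=(q[:,:2]-C)*1; P=np.c_[e@EX,e@EY,q[:,2]]*1000; o=np.argsort(P[:,2])
    print(n,len(P)); 
    for c in np.array_split(P[o],5): print('   a %.0f..%.0f b %.0f..%.0f z %.0f..%.0f mean'%(c[:,0].min(),c[:,0].max(),c[:,1].min(),c[:,1].max(),c[:,2].min(),c[:,2].max()),c.mean(0).round())
rep('standing',(u>=424)&(u<=437)&(v>=190)&(v<=214)&(w[...,2]>.030))
rep('wall',(u>=405)&(u<=427)&(v>=174)&(v<=206)&(w[...,2]>.014))
rep('flat',(u>=427)&(u<=465)&(v>=203)&(v<=224)&(w[...,2]<.028))
# dish corners in ledge coords: rim
print('dish c ledge', (np.array([.651,-.227])-C)@EX,(np.array([.651,-.227])-C)@EY)
E
```

```text
standing 143
   a 1..22 b -211..-203 z 30..44 mean [   8. -205.   36.]
   a 2..23 b -214..-204 z 44..54 mean [  10. -206.   49.]
   a 3..24 b -214..-204 z 54..67 mean [  11. -207.   62.]
   a 3..24 b -214..-205 z 67..71 mean [  13. -209.   69.]
   a 3..23 b -214..-206 z 71..74 mean [  12. -211.   72.]
wall 317
   a 21..47 b -212..-191 z 14..22 mean [  31. -201.   19.]
   a 18..55 b -212..-190 z 22..27 mean [  40. -201.   25.]
   a 16..64 b -210..-189 z 27..32 mean [  48. -200.   30.]
   a 20..72 b -210..-188 z 32..37 mean [  58. -199.   35.]
   a 11..72 b -209..-188 z 37..54 mean [  54. -199.   41.]
flat 477
   a -23..19 b -271..-204 z 9..15 mean [  -7. -228.   13.]
   a -23..18 b -270..-204 z 15..16 mean [  -7. -229.   15.]
   a -20..19 b -270..-204 z 16..19 mean [  -2. -233.   18.]
   a -17..19 b -269..-208 z 19..22 mean [   5. -244.   21.]
   a -4..10 b -267..-206 z 22..28 mean [   3. -240.   24.]
dish c ledge 0.0013038146737369542 -0.21883948470807674
```

One piece stands on end (ledge coordinates a=13, b=−209 mm, top at 74 mm) and another lies across the wall with its outer end 44 mm up. There is plenty of time, so I'll tidy both inside the dish.

```bash
python3 - <<'E'
from h import *
go((*L(.013,-.209),.2283,7.3))
E
```

```text
t 34.75 tcp [0.5948 0.4647 0.2293] jaw -64.57 w 0.0628 F [-0.5  1.4 -0.4] j6 100.8
  -> [ 0.14 64.31 23.21] turn -71.87 or 108.1
```

```bash
python3 -m creep '[[[4,0,64.3,23.2,108],[4,0,64.3,23.2,108],[4,0,64.3,23.2,108],[4,0,64.3,23.2,108],[4,0,64.3,23.2,108],[4,0,64.3,23.2,108],[4,0,64.3,23.2,108],[4,0,64.3,23.2,108],[4,0,64.3,23.2,108],[4,0,64.3,23.2,108],[4,0,64.3,23.2,108],[4,0,64.3,23.2,108],[4,0,64.3,23.2,108],[4,0,64.3,23.2,108],[4,0,64.3,23.2,108],[4,0,64.3,23.2,108],[4,0,64.3,23.2,108],[4,0,64.3,23.2,108],[4,0,64.3,23.2,108],[4,0,64.3,23.2,108]]]' 10
python3 -m creep '[[[4,0,0,0,0],[4,0,0,0,0]]]'
python3 - <<'E'
from h import *
go((*L(.013,-.209),.059,7.3))
p,d,K,T=snap('wrist','w5'); w=cloud('w5'); e=(w[...,:2]-C); a=e@EX*1000;b=e@EY*1000;z=w[...,2]*1000
hs=cv2.cvtColor(p,cv2.COLOR_RGB2HSV).astype(int); m=(hs[...,0]<14)&(hs[...,1]>120)&(z>55)&(z<90)&(abs(a-12)<40)&(abs(b+209)<40)
print(m.sum(), [np.percentile(x[m],[2,50,98]).round() for x in(a,b,z)] if m.any() else '')
E
```

```text
clock: 36.42
tcp_pos: [0.6616, -0.2138, 0.2299]
tool_rot: [39.8, 90.0, 137.3]
force: [-0.3, -0.3, 0.5]
width: 0.0401
clock: 36.58
tcp_pos: [0.662, -0.2131, 0.23]
tool_rot: [23.2, 90.0, 120.8]
force: [0.0, 0.5, 0.0]
width: 0.0401
t 36.58 tcp [ 0.662  -0.2131  0.23  ] jaw -172.43 w 0.0401 F [0.  0.5 0. ] j6 152.7
  -> [17.1   0.1  -0.26] turn 0.27 or -179.7
259 [array([ 2., 12., 23.]), array([-216., -213., -208.]), array([56., 72., 73.])]
```

View pics/w5.png

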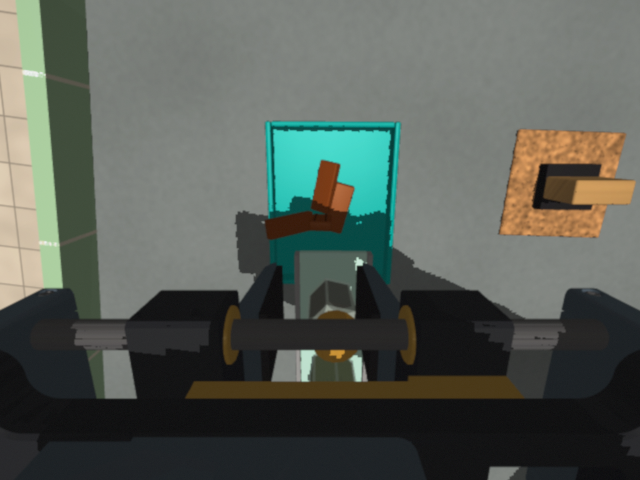

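The wrist view shows the standing piece (320,217) still in line with the jaws. I'll grip it by its upper half and lift.

```bash
python3 -m creep '[[[4,4,0.1,-0.4,0],[4,8,0.1,-0.4,0],[4,12,0.1,-0.4,0],[4,15,0.1,-0.4,0],[4,16.6,0.1,-0.4,0],[4,17.1,0.1,-0.4,0],[4,17.1,0.1,-0.4,0],[4,17.1,0.1,-0.4,0],[1.5,17.1,0.1,-0.4,0],[1.5,17.1,0.1,-0.4,0],[1.5,17.1,0.1,-0.4,0],[1.5,17.1,0.1,-0.4,0],[1.5,17.1,0.1,-0.4,0],[1.5,17.1,0.1,-0.4,0],[1.5,15,0.1,-0.4,0],[1.5,12,0.1,-0.4,0],[1.5,10,0.1,-0.4,0],[1.5,10,0.1,-0.4,0],[1.5,10,0.1,-0.4,0]]]' 10
python3 - <<'E'
from h import *
go((*L(-.040,-.245),.13,7.3),(*L(-.040,-.245),.062,7.3))
E
```

```text
clock: 38.22
tcp_pos: [0.6622, -0.2186, 0.1312]
tool_rot: [-117.8, 89.9, -20.3]
force: [-1.1, -0.3, -1.7]
width: 0.0222
t 38.22 tcp [ 0.6622 -0.2186  0.1312] jaw -172.51 w 0.0222 F [-1.1 -0.3 -1.7] j6 152.3
  -> [ 0.12  5.36 -3.29] turn 0.19 or -179.8
  -> [ 6.92  5.37 -3.28] turn 0.19 or -179.8
```

```bash
python3 -m creep '[[[1.5,0,2.5,-1,0],[1.5,0,5.3,-2,0],[1.5,0,5.3,-2,0],[1.5,0,5.3,-2,0],[1.5,3,5.3,-2,0],[1.5,6,5.3,-2,0],[1.5,7.5,5.3,-2,0],[1.5,8,5.3,-2,0],[1.5,8,5.3,-2,0],[1.5,8,5.3,-2,0],[4,8,5.3,-2,0],[4,8,5.3,-2,0],[4,8,5.3,-2,0],[4,7,5.3,-2,0],[4,4,5.3,-2,0],[4,2,5.3,-2,0],[4,1,5.3,-2,0],[4,1,5.3,-2,0]]]' 10
python3 - <<'E'
from h import *
go((*L(-.040,-.203),.12,7.3),(*L(-.040,-.203),.056,7.3))
p,d,K,T=snap('wrist','w6'); w=cloud('w6'); e=(w[...,:2]-C); a=e@EX*1000;b=e@EY*1000;z=w[...,2]*1000
hs=cv2.cvtColor(p,cv2.COLOR_RGB2HSV).astype(int); m=(hs[...,0]<14)&(hs[...,1]>120)&(z<90)&(abs(a+35)<30)&(abs(b+239)<65)
print(m.sum(), [np.percentile(x[m],[2,50,98]).round() for x in(a,b,z)] if m.any() else '')
E
```

```text
clock: 39.72
tcp_pos: [0.613, -0.2457, 0.123]
tool_rot: [-121.5, 89.8, -24.0]
force: [0.3, 0.1, 0.0]
width: 0.04
t 39.72 tcp [ 0.613  -0.2457  0.123 ] jaw -172.51 w 0.04 F [0.3 0.1 0. ] j6 148.6
  -> [0.29 0.12 2.95] turn 0.19 or -179.8
  -> [6.69 0.14 2.97] turn 0.19 or -179.8
1871 [array([-48., -20.,  -6.]), array([-263., -233., -198.]), array([15., 17., 63.])]
```

View pics/w6.png

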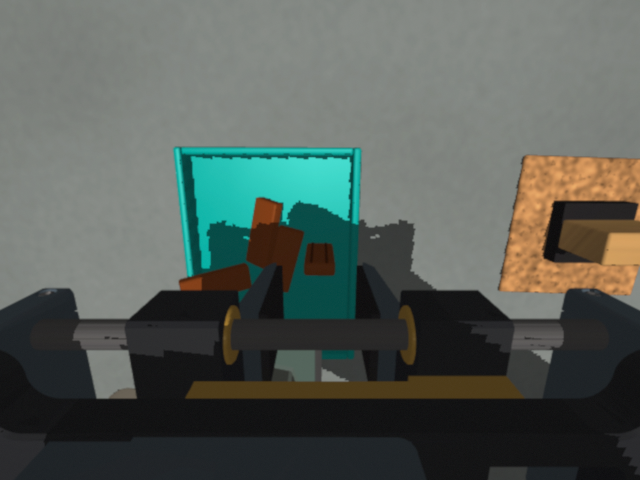

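It stands free on the dish floor (320,258). I'll tip it outwards with closed fingers.

```bash
python3 -m creep '[[[0,0,0.1,2,0],[0,0,0.1,3.3,0],[0,0,0.1,3.3,0],[0,0,0.1,3.3,0],[0,0,0.1,3.3,0],[0,3,0.1,3.3,0],[0,6,0.1,3.3,0],[0,6.7,0.1,3.3,0],[0,6.7,0.1,3.3,0],[0,6.7,0.1,2.6,0],[0,6.7,0.1,2,0],[0,6.7,0.1,1.4,0],[0,6.7,0.1,0.8,0],[0,6.7,0.1,0.2,0],[0,6.7,0.1,0,0],[0,6.7,0.1,0,0],[0,4,0.1,0,0],[0,0,0.1,0,0],[0,-4,0.1,0,0],[0,-4,0.1,0,0]]]'
python3 - <<'E'
from h import *
go((*L(.105,-.213),.15,7.3),(*L(.105,-.213),.046,7.3))
w0=None
p,d,K,T=snap('wrist','w7'); w=cloud('w7'); e=(w[...,:2]-C); a=e@EX*1000;b=e@EY*1000;z=w[...,2]*1000
hs=cv2.cvtColor(p,cv2.COLOR_RGB2HSV).astype(int); m=(hs[...,0]<14)&(hs[...,1]>120)&(z<90)&(abs(a+35)<30)&(abs(b+249)<65)
print(m.sum(), [np.percentile(x[m],[2,50,98]).round() for x in(a,b,z)] if m.any() else '')
m=(hs[...,0]<14)&(hs[...,1]>120)&(z<90)&(a>25)&(a<90)&(abs(b+209)<65)
print('wall chip',m.sum(), [np.percentile(x[m],[2,50,98]).round() for x in(a,b,z)] if m.any() else '')
E
```

```text
clock: 41.43
tcp_pos: [0.614, -0.2464, 0.1676]
tool_rot: [-121.3, 89.5, -23.8]
force: [1.6, -0.9, 1.9]
width: 0.0002
t 41.43 tcp [ 0.614  -0.2464  0.1676] jaw -172.49 w 0.0002 F [ 1.6 -0.9  1.9] j6 148.6
  -> [  1.87 -14.28   2.  ] turn 0.21 or -179.8
  -> [ 12.27 -14.19   2.05] turn 0.21 or -179.8
2050 [array([-48., -32.,  -5.]), array([-287., -247., -197.]), array([15., 16., 21.])]
wall chip 1199 [array([26., 49., 69.]), array([-214., -203., -191.]), array([19., 31., 42.])]
```

View pics/w7.png

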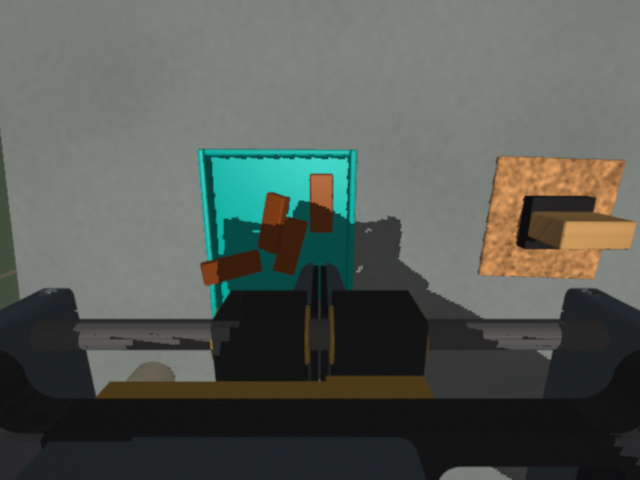

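The first piece now lies flat (320,203). Next I'll push the wall piece's outer end (205,273) inwards over the rim.

```bash
python3 -m creep '[[[0,0,-7,1,0],[0,0,-14.2,2,0],[0,0,-14.2,2,0],[0,0,-14.2,2,0],[0,0,-14.2,2,0],[0,4,-14.2,2,0],[0,8,-14.2,2,0],[0,11,-14.2,2,0],[0,12.2,-14.2,2,0],[0,12.2,-14.2,2,0],[0,12.2,-14.2,2,0],[0,12.2,-13.7,2,0],[0,12.2,-13.2,2,0],[0,12.2,-12.7,2,0],[0,12.2,-12.3,2,0],[0,12.2,-11.9,2,0],[0,12.2,-11.5,2,0],[0,12.2,-11.2,2,0],[0,12.2,-11.2,2,0],[0,12.2,-11.2,2,0]]]'
python3 - <<'E'
from h import *
go(); s=ctrl.sense(); e=s['tcp_pos'][:2]-C; print(e@EX,e@EY)
E
python3 -m creep '[[[0,0,-1,0,0],[0,-4,-1,0,0],[0,-8,-1,0,0],[0,-12,-1,-3,0],[0,-14,-1,-8,0],[0,-14,-1,-8,0],[0,-14,-1,-8,0],[0,-14,-1,-8,0]]]'
python3 - <<'E'
from h import *
go(); p,d,K,T=snap('wrist','w8'); w=cloud('w8'); e=(w[...,:2]-C); a=e@EX*1000;b=e@EY*1000;z=w[...,2]*1000
hs=cv2.cvtColor(p,cv2.COLOR_RGB2HSV).astype(int)
m=(hs[...,0]<14)&(hs[...,1]>120)&(z<90)&(a>25)&(a<90)&(abs(b+209)<65)
print('wall chip',m.sum(), [np.percentile(x[m],[2,50,98]).round() for x in(a,b,z)] if m.any() else '')
E
```

```text
clock: 43.15
tcp_pos: [0.7193, -0.2109, 0.0384]
tool_rot: [-124.7, 90.0, -27.2]
force: [1.9, -0.7, 4.8]
width: 0.0006
t 43.15 tcp [ 0.7193 -0.2109  0.0384] jaw -172.51 w 0.0006 F [ 1.9 -0.7  4.8] j6 154.4
0.07112356323730858 -0.21155381602411655
clock: 43.82
tcp_pos: [0.7393, -0.2892, 0.1771]
tool_rot: [55.7, 89.9, 153.1]
force: [-0.5, 1.3, -0.5]
width: 0.0003
t 43.82 tcp [ 0.7393 -0.2892  0.1771] jaw -172.59 w 0.0003 F [-0.5  1.3 -0.5] j6 149.5
wall chip 0
```

View pics/w8.png

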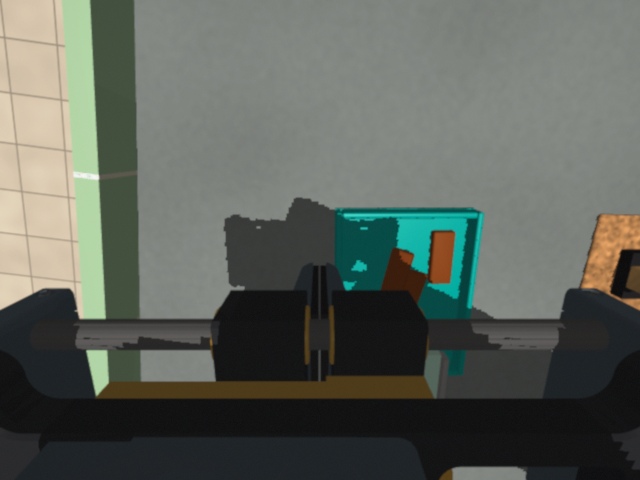

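```bash
python3 - <<'E'
from h import *
go((.6,.465,.24,-172.5))
E
```

```text
t 43.87 tcp [ 0.7388 -0.2882  0.1762] jaw -172.53 w 0.0004 F [-0.4  0.3 -0.6] j6 149.5
  -> [-6.27  3.99 76.49] turn -0.03 or 180.0
```

```bash
python3 -m creep '[[[0,-4,0,0,-7],[0,-6.3,0,0,-14],[0,-6.3,0,0,-21],[0,-6.3,4,76.5,-108],[0,-6.3,4,76.5,-108],[0,-6.3,4,76.5,-108],[0,-6.3,4,76.5,-108],[0,-6.3,4,76.5,-108],[0,-6.3,4,76.5,-108],[0,-6.3,4,76.5,-108],[0,-6.3,4,76.5,-108],[0,-6.3,4,76.5,-108],[0,-6.3,4,76.5,-108],[0,-6.3,4,76.5,-108],[0,-6.3,4,76.5,-108],[0,-6.3,4,76.5,-108],[0,-6.3,4,76.5,-108],[0,-6.3,4,76.5,-108],[0,-6.3,4,76.5,-108],[0,-6.3,4,76.5,-108]]]'
python3 -m creep '[[[0,0,0,0,0],[0,0,0,0,0],[0,0,0,0,0],[0,0,0,0,0],[0,0,0,0,0],[0,0,0,0,0]]]'
python3 - <<'E'
from h import *
go(); snap('top','top9'); w=cloud('top9'); p=load('top9')[0]; hsv=cv2.cvtColor(p,cv2.COLOR_RGB2HSV).astype(int); H,S=hsv[...,0],hsv[...,1]; z=w[...,2]
u=np.arange(640)[None]+0*z; v=np.arange(480)[:,None]+0*z
def show(name,m,k=60):
    n,l,st,c=cv2.connectedComponentsWithStats(m.astype(np.uint8))
    for i in range(1,n):
        if st[i,4]<k: continue
        q=w[l==i]; r=cv2.minAreaRect((q[:,:2]*1000).astype(np.float32)); e=np.array(r[0])/1000-C
        print(name,c[i].round(),'z',q[:,2].min().round(3),q[:,2].max().round(3),'c',np.round(r[0]),np.round(r[1]),round(r[2]),'ledge',(e@EX).round(4),(e@EY).round(4))
show('lid',(z>.135)&(z<.15)&(S>100)&(v>150))
show('chip',(H<14)&(S>150)&(z>0)&(z<.08)&(u>380)&(v<280))
show('dish',(H>80)&(H<95)&(S>150))
show('grip',(u>430)&(v>300)&(z>.054)&(z<.075))
show('pot',(u<230)&(u>180)&(v<290)&(v>200)&(z>.03)&(z<.05))
show('shaker',(v<180)&(v>120)&(z>.07)&(z<.095))
show('dip',(u<200)&(v>330)&(v<430)&(z>.01)&(z<.05))
a=cv2.imread('pics/top9.png')[130:400,190:530]; cv2.imwrite('pics/fin.png',cv2.resize(a,None,fx=2.2,fy=2.2))
E
```

```text
clock: 45.53
tcp_pos: [0.6081, 0.4103, 0.2391]
tool_rot: [5.2, 89.8, -149.2]
force: [1.1, -0.2, 0.1]
width: 0.0007
clock: 46.03
tcp_pos: [0.6107, 0.4068, 0.2408]
tool_rot: [9.2, 90.0, -145.4]
force: [-0.2, -0.3, -0.4]
width: 0.0005
t 46.03 tcp [0.6107 0.4068 0.2408] jaw -64.57 w 0.0005 F [-0.2 -0.3 -0.4] j6 96.4
lid [394. 204.] z 0.135 0.146 c [ 638. -136.] [40. 41.] 53 ledge 0.0002 -0.1267
lid [346. 212.] z 0.135 0.146 c [628. -51.] [40. 41.] 86 ledge 0.0009 -0.0413
lid [297. 222.] z 0.136 0.148 c [616.  32.] [39. 41.] 88 ledge -0.0004 0.0425
lid [248. 230.] z 0.135 0.146 c [606. 116.] [39. 40.] 89 ledge -0.0002 0.1272
chip [420. 198.] z 0.01 0.041 c [ 682. -204.] [51. 22.] 10 ledge 0.0354 -0.1998
chip [439. 217.] z 0.004 0.028 c [ 645. -239.] [76. 43.] 85 ledge -0.006 -0.23
chip [459. 233.] z 0.005 0.02 c [ 611. -274.] [22. 56.] 8 ledge -0.044 -0.2607
dish [446. 220.] z nan nan c [ 645. -230.] [137. 180.] 8 ledge -0.0054 -0.2206
dish [399. 189.] z nan nan c [ 702. -169.] [12. 76.] 8 ledge 0.0596 -0.1681
grip [484. 346.] z 0.054 0.069 c [ 393. -284.] [58. 24.] 7 ledge -0.2622 -0.2427
pot [208. 254.] z 0.03 0.044 c [592. 205.] [68. 69.] 14 ledge -0.0027 0.2174
shaker [337. 144.] z 0.07 0.089 c [780. -47.] [42. 43.] 87 ledge 0.1517 -0.0569
dip [158. 371.] z 0.01 0.033 c [370. 302.] [145.  29.] 9 ledge -0.2101 0.3414
```

View pics/fin.png

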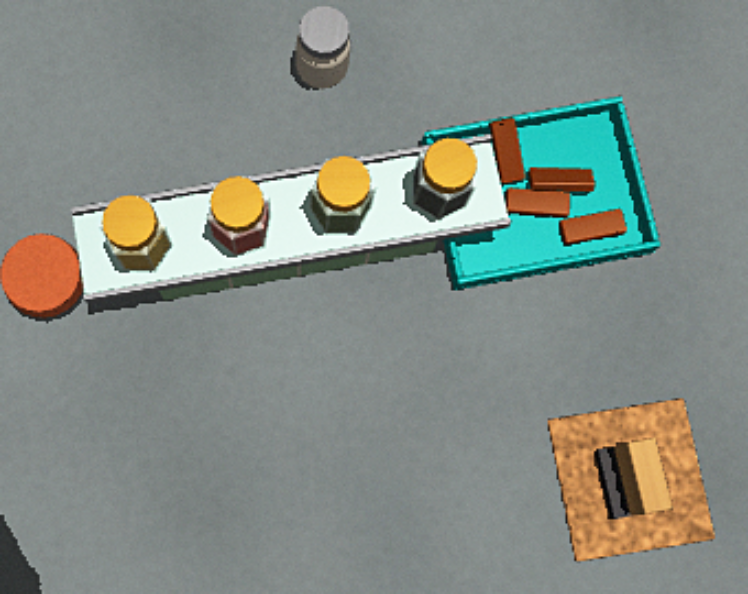

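```bash
python3 -c "
from station import ctrl
print(ctrl.close_job())"
```

```text
the job is handed in; nothing more can be done
None
```

The job is done and handed in at about 46 s of robot time, well inside the 210 s limit.

**What I did**
- I pushed all four pieces of bark along the glass with the scraper and off the end into the dish.
- I put the scraper back on its mat, then stood the four jars on the clear ledge.
- Two pieces had landed badly in the dish: one stood on end and one lay across the wall. I lifted the first, set it on the dish floor and tipped it flat, then pushed the second in over the rim.

**What the last top view showed**
- **Jars:** all four are upright and within 1 mm of the line midway between the rails. They are about 85 mm apart, centre to centre.
- **Scraper:** it stands upright at (0.393, −0.284), with the mat's centre at (0.393, −0.285).
- **Bark:** all four pieces are in the dish and none is on the ledge.
- **Bystanders:** the pot, dipper and shaker are within 1 mm of where they started.

**Imperfections**
- The piece I pushed over the rim still leans on the dish's far wall, with its upper edge at about 41 mm. It appears to lie wholly within the dish.
- That same push shifted the dish by about 5 mm. My fingertips came down slightly lower than planned there, and the wrist force read about 5 N.

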